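# Fetch the eyepiece from behind the bottles

## Task

The eyepiece at the back of the plywood supply tray is hemmed in by three tall containers: first move all three onto the empty grey side tray, then stand the eyepiece in the small round lens dish, and only then put each container back in the supply tray on the spot where it stood. Keep the containers and the eyepiece upright throughout, and leave the two little lidded pots in the supply tray where they are.

Things in the scene. Friction and masses are not known exactly. Their poses are not given: they have to be found in the camera images.
- eyepiece: Microscope eyepiece, the lowest of the four things standing together in the supply tray, at its back (far from the robot) between the tall containers. 51 mm tall: black eyecup of 36 mm diameter from the foot to about 20 mm up, then (from 24 mm) a bare aluminium tube of 30 mm diameter with the lens on top, to be gripped by the tube. 0.09 kg. Origin: centre of its underside, z up.
- dropper_bottle: Round amber glass bottle, straight sides of 38 mm diameter up to 80 mm, then a shoulder, black collar and narrow rubber bulb; 106 mm tall over all, about 0.12 kg. Origin: centre of its underside, z up.
- square_bottle: White plastic bottle of square section 38 x 38 mm (faces square to its x and y axes) up to 84 mm, with a round grey cap of 26 mm diameter; 104 mm tall over all, about 0.13 kg. Origin: centre of its underside, z up.
- steel_can: Straight round steel can of 42 mm diameter, 102 mm tall with its aluminium lid (a fine dark line at 86 mm), about 0.15 kg. Origin: centre of its underside, z up.
- supply_tray: Fixed plywood tray, 165 mm (its x) by 200 mm (its y), rim 28 mm high, walls 6 mm, floor 6 mm above the table. Origin: centre of its underside; its x axis points from its front (robot's side) to its back, turned at most 0.2 rad. In this frame the eyepiece stands at about (24, 0) mm and the three containers on three spots about (-30, 0), (20, 54) and (20, -54) mm; which container has which spot changes from start to start.
- side_tray: Fixed empty grey plastic tray, 260 mm (its x) by 110 mm (its y), rim 12 mm high, walls 4 mm, floor 4 mm above the table. Left or right of the supply tray. Origin: centre of its underside; its long x axis points away from the robot, turned at most 0.2 rad.
- lens_dish: Fixed small round white dish with cork on its floor, on the other side of the supply tray from the side tray: 72 mm outside diameter, 64 mm inside, 14 mm high, inner floor 5 mm above the table. Origin: centre of its underside.
- petri_dish: Bystander in one front corner of the supply tray: small clear lidded dish, 38 mm diameter, 20 mm tall. Origin: centre of its underside.
- stain_pot: Bystander in the other front corner of the supply tray: small white pot with a black lid, 35 mm diameter, 24 mm tall. Origin: centre of its underside.

How it is judged:
On the way, in this order (a step that is already met when the one before it is completed fails the run):
1. all three containers stand on the side tray, the eyepiece still where it was (x of dropper_bottle in the frame of side_tray between -0.125 and 0.125 m and y of dropper_bottle in the frame of side_tray between -0.05 and 0.05 m and z of each of dropper_bottle, square_bottle, steel_can in the frame of side_tray below 0.01 m and angle between each of dropper_bottle, square_bottle, steel_can's own z axis and vertical below 0.15 rad and x of square_bottle in the frame of side_tray between -0.125 and 0.125 m and y of square_bottle in the frame of side_tray between -0.05 and 0.05 m and x of steel_can in the frame of side_tray between -0.125 and 0.125 m and y of steel_can in the frame of side_tray between -0.05 and 0.05 m and distance of eyepiece from where it was at the start of the episode below 0.02 m), for 0.2 s.
2. the eyepiece stands in the lens dish while all three containers are still on the side tray (x of dropper_bottle in the frame of side_tray between -0.125 and 0.125 m and y of dropper_bottle in the frame of side_tray between -0.05 and 0.05 m and z of each of dropper_bottle, square_bottle, steel_can in the frame of side_tray below 0.01 m and angle between each of dropper_bottle, square_bottle, steel_can, eyepiece's own z axis and vertical below 0.15 rad and x of square_bottle in the frame of side_tray between -0.125 and 0.125 m and y of square_bottle in the frame of side_tray between -0.05 and 0.05 m and x of steel_can in the frame of side_tray between -0.125 and 0.125 m and y of steel_can in the frame of side_tray between -0.05 and 0.05 m and horizontal distance between eyepiece and lens_dish below 0.016 m and z of eyepiece in the frame of lens_dish below 0.01 m), for 0.2 s.
At the end, for the whole second after the job is handed in: The eyepiece stands upright on the floor of the lens dish (within 16 mm of its middle) and each of the three containers stands upright in the supply tray within 15 mm of the spot where it stood at the start; all are at rest (horizontal distance between eyepiece and lens_dish below 0.016 m and z of eyepiece in the frame of lens_dish below 0.01 m and angle between each of eyepiece, dropper_bottle, square_bottle, steel_can's own z axis and vertical below 0.15 rad and linear speed of each of eyepiece, dropper_bottle, square_bottle, steel_can below 0.02 m/s and distance of each of dropper_bottle, square_bottle, steel_can from where it was at the start of the episode below 0.015 m); the robot touches nothing.
It fails at once if a container or the eyepiece is tipped by more than about 30 degrees (angle between any of dropper_bottle, square_bottle, steel_can, eyepiece's own z axis and vertical above 0.52 rad).
It fails at once if a little pot in the supply tray is shifted by more than 20 mm (distance of any of petri_dish, stain_pot from where it was at the start of the episode above 0.02 m).
It also fails if it takes over 144 s, if anything falls off the work surface, if the arm or the gripper's body presses on something with over 40 N, if the wrist force passes 120 N, or if a joint passes its speed limit or range.

## Robot

A 6-joint arm with a two-finger parallel gripper is mounted at the origin on the work surface. World frame = base frame: x ahead of the robot, y to its left, z up, the work surface at z = 0. Lengths are in m, angles in rad, forces in N, time in s.
With the tool pointing down it reaches from about 0.225 to 0.725 m from the base axis. Payload 3.1 kg.
Tool frame: the origin (TCP) lies on the mounting face of the last link; the fingertips stand bot.tip_extent ahead of it and the grasp point (between the pads) lies 155 mm ahead of it (bot.tip_extent is the distance from the TCP to the fingertips, in m); z points along the fingers, y is the line along which they close (so a half turn about z gives the same grasp; the last joint's range is limited). The gripper opens to 85 mm and grips with 20 to 120 N. Pads are 22 mm wide; open, the fingers measure 114 mm over their backs; the gripper's body (76 mm by 85 mm) begins 54 mm behind the grasp point. The pads swing forward as they close: fully open they stand 13 mm farther back than shut.
Start: joints at [-1.353, 0.048, 0.099, 1.622, 0, 1.443], TCP at [0.178, -0.494, 0.405] pointing down, gripper open.
Joint ranges: [-2.91, 2.91], [-0.99, 1.94], [-1.21, 1.42], [-2.12, 2.29], [-1.49, 1.47], [-3.14, 3.14]. Speed limits (rad/s): [2.79, 2.79, 3.14, 3.14, 3.14, 3.14].

## Interface

Orientations are given as a rotation vector (axis times angle).
In Python, from cell import bot gives the robot as it stands.
- The arm moves only by the tool arm_command, never from a script. Its argument "deltas" is a list that holds one entry, the list of rows, each a list of 6 numbers: the shift along the tool's x, y, z normalised to -1 to 1, where 1 is 0.12 m, then the turn, a rotation vector about the tool's x, y, z normalised to -1 to 1, where 1 is 360 degrees. A call has 1 to 8 rows; each row is the pose to reach, as a shift and turn from the pose commanded when the call began, along the tool's axes at that moment, turning the shorter way round; what a row does not reach only later rows make up. A row lasts 1/10 s, in which the tool goes at most 50 mm and 8.59 degrees, less where a joint would pass 70% of its speed; a pose out of reach is approached as far as the arm can. A call with a number of a shift or a turn outside -1 to 1 is refused whole. A call with a gripper value outside its range is refused whole. "claw" is the closure, from 0 (fully open) to 1 (shut), set as the call begins (left out, the last holds). The fingers move at their own pace and stop on an object; "newtons" is the grip in N (left out, the last holds). Time passes only in rows, so rows that repeat a pose let the fingers close. It gives the time, the measured TCP pose, the force, the opening and the grip force at its end, in the units of the state.
- bot.read_state(): the state, without advancing time (a new reading comes with each control period).
- bot.capture(name): name is "side" or "top" or "wrist"; returns a dict with "image" (384x512x3 uint8, red, green, blue), "fx", "fy", "cx", "cy" (pixels), "cam_to_world" (4x4, takes a point from camera to world coordinates); the wrist camera has in their place "hand_eye" (4x4, takes a point from camera to tool coordinates, whose origin is the TCP and whose axes are the flange's). Camera axes: x right, y up, looking along -z (the intrinsics and any distortion apply to the point x, -y, -z); pixel columns grow to the right and rows downward; lengths in m; the calibration is good to about 2 mm. A picture is of the moment at which its call begins: read the wrist's pose just before it. There is no depth.
- bot.finish_job(): hands the job in; it is judged then, once.
Trained networks look in the newest picture that a camera, given by its name, has taken for a name from the list of things; names that differ only in an ending like _2 or _b are one class to them, and where a whole thing is asked for, a point or a joint stands for the part that bears it (a point fixed in the world has none). Each returns a list of dicts, best first, with "score" (0 to 1); they miss things now and then, are a little off and sometimes report something else, mostly with a low value. They report only what shows in the picture. A call takes as long as a camera call.
- bot.look_for(camera, name): "bbox" ([left, top, width, height] in pixels, round what is visible of it).
- bot.silhouettes(camera, name): "pixels" (384x512 bool, what is visible of it) and "bbox" ([left, top, width, height] in pixels, round what is visible of it).
The state is a dict: "clock": time; "joints": joint angles; "dq": joint speeds; "effort": joint torques, N m; "position": TCP position; "tcp_rot": TCP orientation; "contact_force": force on the tool from outside, world axes, zero at the start; "torque": the same for the moment, N m; "gripper_width": finger opening in m; "grip_force": force on a finger pad.
Only numpy, scipy, OpenCV 4.12 (cv2) and the standard library are available. Lean on these libraries where they do the work, as an engineer would, in place of code of your own. Each camera call takes 0.05 s, during which the arm holds its last target. There are 200 camera calls.

## Working session

There is one attempt and no reset: what is moved stays moved. The work goes in short steps, Python scripts to look and compute and a tool call to move; the robot and the scene stay as the last step left them, time stands still between calls to the robot, and variables do not carry over. Pictures are saved under pics/ and viewed, at most 14 in all, crops included, and the job is handed in when it is done.

Besides the shell and the picture viewer there is one more tool, called after "Emit:" by a JSON object that holds its "fn" and its "kwargs", one argument or row to a line. arm_command: Moves the arm, as the interface text tells. Its arguments: {"type":"object","properties":{"deltas":{"type":"array","items":{"type":"array","items":{"type":"array","items":{"type":"number"}}}},"claw":{"type":"number"},"newtons":{"type":"number"}},"required":["deltas"]}

```bash
mkdir -p pics; ls
python3 - <<'E'
from cell import bot
import cv2,numpy as np
s=bot.read_state(); print(s, bot.tip_extent)
ims=[]
for c in("top","side"):
    r=bot.capture(c); ims.append(r["image"]); print(c,r["fx"],r["cx"],r["cy"],np.round(r["cam_to_world"],3).tolist(),[k for k in r])
    for n in "eyepiece dropper_bottle square_bottle steel_can supply_tray side_tray lens_dish petri_dish stain_pot".split():
        print(n,[(np.round(d["bbox"]).tolist(),round(d["score"],2)) for d in bot.look_for(c,n)[:2]])
    cv2.imwrite(f"pics/{c}0.png",r["image"][...,::-1])
E
```

```text
pics
{'clock': 0.0, 'joints': array([-1.35281779e+00,  4.87423645e-02,  9.75919297e-02,  1.62199251e+00,
        9.96519473e-06,  1.44299775e+00]), 'dq': array([ 0.00180872,  0.00093539,  0.00024395,  0.00116664, -0.00088815,
       -0.00029082]), 'effort': array([-2.24583014e-04, -3.38783491e+01,  3.20014751e+01,  2.04466435e-02,
       -1.55089997e-04, -8.85689303e-06]), 'position': array([ 0.17788265, -0.49372832,  0.40351808]), 'tcp_rot': array([-3.09244795e+00, -5.40040270e-01,  1.50398380e-04]), 'contact_force': array([ 0.56223696,  0.73315454, -0.70767863]), 'torque': array([ 0.01691609, -0.01704534, -0.00937229]), 'grip_force': 0.0, 'gripper_width': 0.08529117066947228} 0.1734
top 377.11295501579684 255.4861674900902 193.51920224888622 [[0.029, 0.984, -0.177, 0.438], [-1.0, 0.027, -0.017, 0.0], [-0.012, 0.177, 0.984, 0.786], [0.0, 0.0, 0.0, 1.0]] ['image', 'fx', 'fy', 'cx', 'cy', 'cam_to_world']
eyepiece [([260.0, 192.0, 18.0, 22.0], 0.66)]
dropper_bottle [([231.0, 236.0, 17.0, 19.0], 0.73)]
square_bottle [([231.0, 191.0, 23.0, 26.0], 0.56)]
steel_can [([285.0, 182.0, 25.0, 2
[... 427 characters left out ...]
0.677, 0.645, 0.63], [0.011, 0.686, 0.727, 0.758], [0.0, 0.0, 0.0, 1.0]] ['image', 'fx', 'fy', 'cx', 'cy', 'cam_to_world']
eyepiece [([289.0, 165.0, 13.0, 20.0], 0.66), ([253.0, 171.0, 10.0, 23.0], 0.54)]
dropper_bottle [([270.0, 163.0, 17.0, 38.0], 0.9), ([238.0, 174.0, 22.0, 42.0], 0.47)]
square_bottle [([240.0, 175.0, 21.0, 43.0], 0.94)]
steel_can [([249.0, 142.0, 22.0, 39.0], 0.67)]
supply_tray [([293.0, 111.0, 29.0, 22.0], 0.69), ([217.0, 157.0, 91.0, 81.0], 0.57)]
side_tray [([153.0, 270.0, 160.0, 114.0], 0.84)]
lens_dish [([294.0, 111.0, 29.0, 22.0], 0.73)]
petri_dish [([271.0, 162.0, 17.0, 43.0], 0.73), ([290.0, 167.0, 9.0, 19.0], 0.46)]
stain_pot [([279.0, 210.0, 13.0, 15.0], 0.65)]
```

Run:
```python
import cv2,numpy as np
a=cv2.imread("pics/top0.png")[150:320,70:440]; a=cv2.resize(a,None,fx=2.16,fy=2.16,interpolation=2)
b=cv2.imread("pics/side0.png")[90:260,190:340]; b=cv2.resize(b,None,fx=3.4,fy=3.4,interpolation=2)
cv2.imwrite("pics/a.png",a);cv2.imwrite("pics/b.png",b)
```

```text
(no output)
```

View pics/a.png

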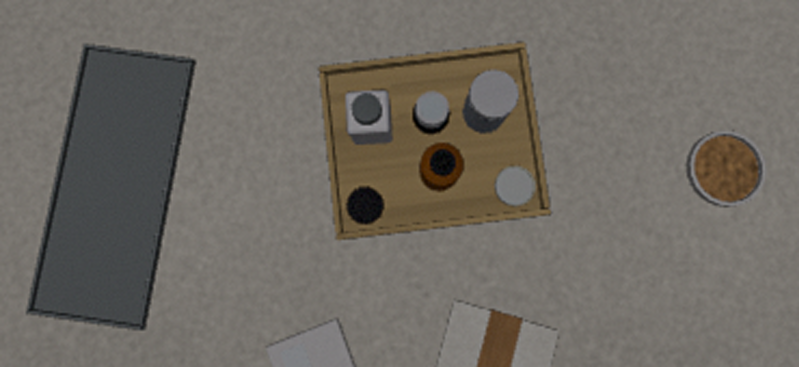

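View pics/b.png

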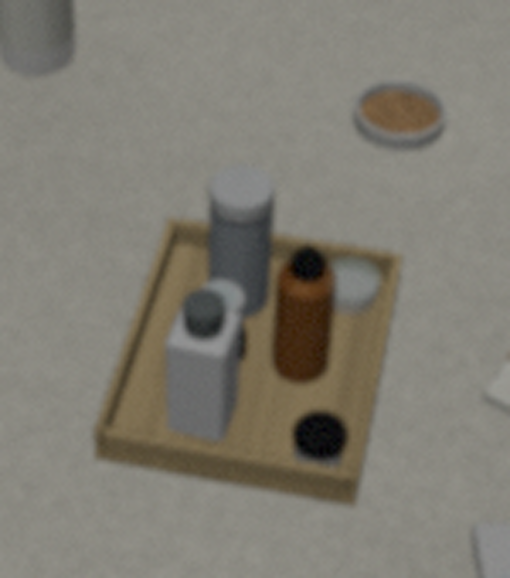

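```bash
cat > h.py <<'E'
import numpy as np, cv2
from cell import bot
from scipy.spatial.transform import Rotation as R
def back(r,u,v,z,T=None):
    T=r["cam_to_world"] if T is None else T
    d=T[:3,:3]@np.array([(u-r["cx"])/r["fx"],-(v-r["cy"])/r["fy"],-1]); o=T[:3,3]
    return o+d*(z-o[2])/d[2]
def wristT(r,s):
    M=np.eye(4);M[:3,:3]=R.from_rotvec(s["tcp_rot"]).as_matrix();M[:3,3]=s["position"]; return M@r["hand_eye"]
def proj(r,p,T=None):
    T=r["cam_to_world"] if T is None else T
    q=np.linalg.inv(T)@np.append(p,1); return [r["cx"]-r["fx"]*q[0]/q[2], r["cy"]+r["fy"]*q[1]/q[2]]
E
python3 - <<'E'
from h import *
r=bot.capture("top")
P=lambda x,y,z: back(r,70+(x+.5)/2.16-.5,150+(y+.5)/2.16-.5,z)[:2]
tr=np.array([P(*p,.028) for p in((320,67),(524,43),(550,213),(338,238))]); st=np.array([P(*p,.012) for p in((86,44),(196,60),(144,328),(28,312))])
def fr(c):
    x=(c[0]+c[1]-c[2]-c[3])/2; y=(c[0]+c[3]-c[1]-c[2])/2
    return c.mean(0).round(4),np.arctan2(x[1],x[0]).round(3),np.arctan2(-y[0],y[1]).round(3),np.linalg.norm(x),np.linalg.norm(y)
t=fr(tr);print(t);s=fr(st);print(s)
print("dish",P(726,169,.014))
th=(t[1]+t[2])/2;Rm=np.array([[np.cos(th),-np.sin(th)],[np.sin(th),np.cos(th)]])
for n,p in dict(sq=(367,109,.104),ey=(432,109,.051),can=(493,93,.102),dr=(443,163,.106),stain=(365,205,.024),petri=(515,186,.02)).items():
    w=P(*p); print(n,w.round(4),(Rm.T@(w-t[0])).round(4))
for n,p in((" -30,0",(-.03,0)),("20,54",(.02,.054)),("20,-54",(.02,-.054)),("24,0",(.024,0))): print(n,t[0]+Rm@p)
w=bot.capture("wrist"); print(w["hand_eye"].round(3).tolist(),w["fx"],w["cx"],w["cy"])
E
```

```text
(array([ 0.5328, -0.0178]), np.float64(0.15), np.float64(0.146), np.float64(0.16167071994968327), np.float64(0.1959448744367528))
(array([0.4848, 0.2837]), np.float64(-0.114), np.float64(-0.11), np.float64(0.2563312546503377), np.float64(0.10979985301131452))
dish [ 0.51337927 -0.29482207]
sq [0.5469 0.0405] [0.0226 0.0555]
ey [ 0.5571 -0.0158] [ 0.0243 -0.0016]
can [ 0.564  -0.0663] [ 0.0237 -0.0526]
dr [ 0.5027 -0.0248] [-0.0308 -0.0025]
stain [0.4696 0.0437] [-0.0535  0.0702]
petri [ 0.4914 -0.0956] [-0.0525 -0.0709]
 -30,0 [ 0.50312796 -0.02222381]
20,54 [0.5446185  0.03855888]
20,-54 [ 0.56054422 -0.06826046]
24,0 [ 0.55653763 -0.01426095]
[[-0.0, 0.963, 0.268, 0.068], [1.0, 0.0, -0.0, 0.0], [-0.0, 0.268, -0.963, 0.031], [0.0, 0.0, 0.0, 1.0]] 285.7525853680469 254.95001177793708 184.07077006926585
```

```bash
cat >> h.py <<'E'
def plan(wps,step=.04,start=None):
    """wps: (x,y,z of grasp point, yaw of tool x). prints calls (rows) with shift/turn units."""
    s=bot.read_state(); p=s["position"]; Q=R.from_rotvec(s["tcp_rot"])
    if start is not None: p=np.array(start[:3])+[0,0,.155]; Q=R.from_euler('z',start[3])*R.from_rotvec([np.pi,0,0])
    for x,y,z,yaw in wps:
        g=np.array([x,y,z+.155]); G=R.from_euler('z',yaw)*R.from_rotvec([np.pi,0,0])
        while True:
            d=Q.as_matrix().T@(g-p)/.12; t=(Q.inv()*G).as_rotvec()/(2*np.pi)
            f=min(1,.98/max(abs(d).max(),1e-9),.175/max(np.linalg.norm(t),1e-9))
            n=int(max(np.ceil(np.linalg.norm(d*f)*.12/step),np.ceil(np.linalg.norm(t*f)/.0235),1))
            print(f"end {(p+f*(g-p)).round(3)} n={min(n+1,8)} total",np.round(np.r_[d*f,t*f],3).tolist())
            p=p+f*(g-p); Q=Q*R.from_rotvec(t*f*2*np.pi)
            if f==1: break
E
python3 -c "
from h import *
plan([(.495,-.022,.25,.147-np.pi)])"
```

```text
end [ 0.259 -0.373  0.405] n=7 total [0.98, -0.72, -0.001, 0.0, -0.0, -0.12]
end [ 0.325 -0.274  0.405] n=6 total [0.98, 0.12, -0.0, 0.0, -0.0, -0.098]
end [ 0.414 -0.143  0.405] n=7 total [0.98, 0.886, -0.001, 0.0, -0.0, -0.131]
end [ 0.479 -0.045  0.405] n=6 total [0.015, 0.98, -0.0, 0.0, -0.0, -0.097]
end [ 0.495 -0.022  0.405] n=2 total [-0.131, 0.194, -0.0, 0.0, -0.0, -0.023]
```

Emit:
{"fn": "arm_command", "kwargs": {
  "deltas": [
    [[0.33, -0.24, 0, 0, 0, -0.023], [0.66, -0.48, 0, 0, 0, -0.046], [0.98, -0.72, 0, 0, 0, -0.069], [0.98, -0.72, 0, 0, 0, -0.092], [0.98, -0.72, 0, 0, 0, -0.115], [0.98, -0.72, 0, 0, 0, -0.12], [0.98, -0.72, 0, 0, 0, -0.12]]
  ],
  "claw": 0,
  "newtons": 50
}}

```text
clock: 1.8
position: [0.2594, -0.3726, 0.4048]
tcp_rot: [2.678, 1.642, -0.0]
contact_force: [0.8, -0.3, 0.0]
gripper_width: 0.0853
grip_force: 0.0
```

Emit:
{"fn": "arm_command", "kwargs": {
  "deltas": [
    [[0.33, 0.04, 0, 0, 0, -0.023], [0.66, 0.08, 0, 0, 0, -0.046], [0.98, 0.12, 0, 0, 0, -0.069], [0.98, 0.12, 0, 0, 0, -0.092], [0.98, 0.12, 0, 0, 0, -0.098], [0.98, 0.12, 0, 0, 0, -0.098]]
  ]
}}

```text
clock: 2.4
position: [0.3257, -0.2743, 0.4048]
tcp_rot: [2.055, 2.376, -0.0]
contact_force: [-1.1, 0.0, -0.2]
gripper_width: 0.0855
grip_force: 0.0
```

Emit:
{"fn": "arm_command", "kwargs": {
  "deltas": [
    [[0.24, 0.22, 0, 0, 0, -0.023], [0.48, 0.44, 0, 0, 0, -0.046], [0.72, 0.66, 0, 0, 0, -0.069], [0.98, 0.886, 0, 0, 0, -0.092], [0.98, 0.886, 0, 0, 0, -0.115], [0.98, 0.886, 0, 0, 0, -0.131], [0.98, 0.886, 0, 0, 0, -0.131]]
  ]
}}

```text
clock: 3.1
position: [0.4139, -0.1427, 0.4046]
tcp_rot: [-0.935, -2.999, -0.0]
contact_force: [0.1, 0.3, -0.0]
gripper_width: 0.0855
grip_force: 0.0
```

Emit:
{"fn": "arm_command", "kwargs": {
  "deltas": [
    [[0.015, 0.33, 0, 0, 0, -0.023], [0.015, 0.66, 0, 0, 0, -0.046], [0.015, 0.98, 0, 0, 0, -0.069], [0.015, 0.98, 0, 0, 0, -0.092], [0.015, 0.98, 0, 0, 0, -0.097], [0.015, 0.98, 0, 0, 0, -0.097]]
  ]
}}

```text
clock: 3.7
position: [0.4791, -0.0452, 0.4046]
tcp_rot: [0.005, -3.141, -0.0]
contact_force: [0.3, -0.5, 0.1]
gripper_width: 0.0849
grip_force: 0.0
```

Emit:
{"fn": "arm_command", "kwargs": {
  "deltas": [
    [[-0.131, 0.194, 0, 0, 0, -0.023], [-0.131, 0.194, 0, 0, 0, -0.023], [-0.131, 0.194, 0, 0, 0, -0.023]]
  ]
}}

```text
clock: 4.0
position: [0.4945, -0.022, 0.4046]
tcp_rot: [0.232, -3.132, 0.0]
contact_force: [0.7, 0.4, -0.1]
gripper_width: 0.0853
grip_force: 0.0
```

Run:
```python
from h import *
s=bot.read_state(); print(s["clock"],s["position"],R.from_rotvec(s["tcp_rot"]).as_matrix().round(3).tolist(),s["joints"].round(2),s["contact_force"])
r=bot.capture("wrist"); cv2.imwrite("pics/w1.png",r["image"][...,::-1]); T=wristT(r,s)
print([k for k in r])
for n,p in dict(sq=(.5469,.0405,.11),ey=(.5571,-.0158,.057),can=(.564,-.0663,.108),dr=(.5027,-.0248,.112),drfoot=(.5027,-.0248,.006),stain=(.4696,.0437,.03),petri=(.4914,-.0956,.026)).items(): print(n,np.round(proj(r,p,T)))
```

```text
4.0 [ 0.49445889 -0.0219605   0.4045763 ] [[-0.989, -0.147, -0.001], [-0.147, 0.989, -0.0], [0.001, -0.0, -1.0]] [-0.18 -0.03  0.02  1.62 -0.   -0.33] [ 0.72153326  0.4048975  -0.11976872]
['image', 'fx', 'fy', 'cx', 'cy', 'hand_eye']
sq [309. 237.]
ey [253. 219.]
can [202. 237.]
dr [251. 187.]
drfoot [252. 165.]
stain [312. 150.]
petri [196. 150.]
```

View pics/w1.png

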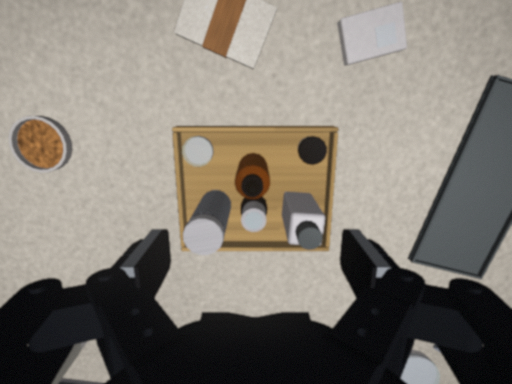

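```bash
python3 -c "
from h import *
plan([(.5028,-.0243,.13,.147-np.pi),(.5028,-.0243,.068,.147-np.pi)])"
```

```text
end [ 0.503 -0.024  0.287] n=4 total [-0.067, -0.028, 0.98, -0.0, -0.0, 0.0]
end [ 0.503 -0.024  0.285] n=2 total [-0.001, -0.0, 0.017, -0.0, -0.0, 0.0]
end [ 0.503 -0.024  0.223] n=3 total [-0.0, -0.0, 0.517, -0.0, -0.0, 0.0]
```

Emit:
{"fn": "arm_command", "kwargs": {
  "deltas": [
    [[-0.067, -0.028, 0.3, 0, 0, 0], [-0.067, -0.028, 0.6, 0, 0, 0], [-0.067, -0.028, 0.9, 0, 0, 0], [-0.067, -0.028, 1, 0, 0, 0], [-0.067, -0.028, 1, 0, 0, 0]]
  ]
}}

```text
clock: 4.55
position: [0.5017, -0.0241, 0.2825]
tcp_rot: [0.233, -3.128, -0.002]
contact_force: [-0.1, -0.7, 0.6]
gripper_width: 0.0855
grip_force: 0.0
```

Emit:
{"fn": "arm_command", "kwargs": {
  "deltas": [
    [[0, 0, 0.25, 0, 0, 0], [0, 0, 0.42, 0, 0, 0], [0, 0, 0.513, 0, 0, 0], [0, 0, 0.513, 0, 0, 0], [0, 0, 0.513, 0, 0, 0]]
  ]
}}

```text
clock: 5.05
position: [0.5037, -0.0239, 0.225]
tcp_rot: [-0.236, 3.13, -0.001]
contact_force: [0.2, -0.1, 0.2]
gripper_width: 0.0851
grip_force: 0.0
```

Emit:
{"fn": "arm_command", "kwargs": {
  "deltas": [
    [[0, 0, 0, 0, 0, 0], [0, 0, 0, 0, 0, 0], [0, 0, 0, 0, 0, 0], [0, 0, 0, 0, 0, 0], [0, 0, 0, 0, 0, 0], [0, 0, 0, 0, 0, 0], [0, 0, 0, 0, 0, 0], [0, 0, 0, 0, 0, 0]]
  ],
  "claw": 1,
  "newtons": 40
}}

```text
clock: 5.85
position: [0.5034, -0.0238, 0.2241]
tcp_rot: [-0.237, 3.131, -0.001]
contact_force: [-0.5, -0.4, 5.4]
gripper_width: 0.0372
grip_force: 40.5
```

```bash
python3 -c "
from h import *
plan([(.5034,-.0238,.189,.147-np.pi),(.4053,.2926,.19,-.112-np.pi),(.4053,.2926,.069,-.112-np.pi)])"
```

```text
end [ 0.503 -0.024  0.342] n=4 total [-0.001, -0.001, -0.98, -0.0, 0.0, 0.001]
end [ 0.503 -0.024  0.344] n=2 total [0.0, -0.0, -0.019, -0.0, 0.0, 0.0]
end [0.468 0.09  0.344] n=4 total [0.152, 0.98, -0.003, -0.0, -0.0, 0.015]
end [0.432 0.206 0.345] n=5 total [0.247, 0.98, -0.003, -0.0, -0.0, 0.015]
end [0.405 0.293 0.345] n=4 total [0.254, 0.714, -0.002, -0.0, -0.0, 0.011]
end [0.405 0.293 0.227] n=4 total [-0.0, -0.0, 0.98, 0.0, -0.0, -0.0]
end [0.405 0.293 0.224] n=2 total [0.0, -0.0, 0.028, -0.0, -0.0, -0.0]
```

Emit:
{"fn": "arm_command", "kwargs": {
  "deltas": [
    [[0, 0, -0.1, 0, 0, 0], [0, 0, -0.3, 0, 0, 0], [0, 0, -0.55, 0, 0, 0], [0, 0, -0.8, 0, 0, 0], [0, 0, -0.95, 0, 0, 0], [0, 0, -1, 0, 0, 0], [0, 0, -1, 0, 0, 0]]
  ]
}}

```text
clock: 6.55
position: [0.503, -0.0237, 0.3436]
tcp_rot: [-0.237, 3.132, -0.0]
contact_force: [-0.3, 0.7, -2.0]
gripper_width: 0.0366
grip_force: 40.3
```

Emit:
{"fn": "arm_command", "kwargs": {
  "deltas": [
    [[0.015, 0.1, 0, 0, 0, 0.001], [0.045, 0.3, 0, 0, 0, 0.004], [0.08, 0.53, 0, 0, 0, 0.008], [0.12, 0.76, 0, 0, 0, 0.011], [0.152, 0.98, 0, 0, 0, 0.015]]
  ]
}}

```text
clock: 7.05
position: [0.4657, 0.0914, 0.3409]
tcp_rot: [0.088, -3.136, -0.001]
contact_force: [-0.2, -0.1, -1.9]
gripper_width: 0.0368
grip_force: 40.3
```

Emit:
{"fn": "arm_command", "kwargs": {
  "deltas": [
    [[0.063, 0.25, 0, 0, 0, 0.004], [0.125, 0.5, 0, 0, 0, 0.008], [0.187, 0.75, 0, 0, 0, 0.012], [0.247, 0.98, 0, 0, 0, 0.015]]
  ]
}}

```text
clock: 7.45
position: [0.4292, 0.2072, 0.341]
tcp_rot: [-0.059, -3.137, 0.001]
contact_force: [1.3, -0.6, -1.9]
gripper_width: 0.0367
grip_force: 40.3
```

Emit:
{"fn": "arm_command", "kwargs": {
  "deltas": [
    [[0.08, 0.22, 0, 0, 0, 0.004], [0.15, 0.43, 0, 0, 0, 0.007], [0.21, 0.6, 0, 0, 0, 0.01], [0.254, 0.714, 0, 0, 0, 0.011], [0.254, 0.714, 0, 0, 0, 0.011], [0.254, 0.714, 0, 0, 0, 0.011]]
  ]
}}

```text
clock: 8.05
position: [0.4028, 0.2925, 0.3415]
tcp_rot: [-0.165, -3.134, 0.003]
contact_force: [0.4, -0.2, -0.7]
gripper_width: 0.0368
grip_force: 40.4
```

Emit:
{"fn": "arm_command", "kwargs": {
  "deltas": [
    [[0, 0, 0.1, 0, 0, 0], [0, 0, 0.3, 0, 0, 0], [0, 0, 0.55, 0, 0, 0], [0, 0, 0.75, 0, 0, 0], [0, 0, 0.87, 0, 0, 0], [0, 0, 0.93, 0, 0, 0], [0, 0, 0.93, 0, 0, 0]]
  ]
}}

```text
clock: 8.75
position: [0.4034, 0.2918, 0.2304]
tcp_rot: [-0.168, -3.135, 0.002]
contact_force: [0.1, 0.2, -1.4]
gripper_width: 0.037
grip_force: 40.4
```

```bash
python3 -c "
from h import *
s=bot.read_state();print(s)
plan([(.4053,.2926,.069,-.112-np.pi)])"
```

```text
{'clock': 8.75, 'joints': array([ 4.91423955e-01,  1.43961192e-02, -2.83563698e-01,  1.27495669e+00,
       -3.22574409e-05,  5.98714330e-01]), 'dq': array([ 3.61300058e-03, -1.66914228e-02,  4.33755592e-02,  1.35421054e-02,
        4.31731143e-04, -6.04720403e-05]), 'effort': array([-6.62926468e-02, -3.19842911e+01,  3.14683449e+01, -1.41801322e-01,
       -4.02591628e-03, -1.04703163e-04]), 'position': array([0.40342598, 0.29179533, 0.23043433]), 'tcp_rot': array([-1.68354112e-01, -3.13527916e+00,  1.76903541e-03]), 'contact_force': array([ 0.08535314,  0.23653501, -1.41768341]), 'torque': array([0.00453921, 0.03352775, 0.01287634]), 'grip_force': 40.369420275092125, 'gripper_width': 0.037021292548609155}
end [0.405 0.293 0.224] n=2 total [-0.015, 0.008, 0.054, -0.0, -0.0, 0.001]
```

Emit:
{"fn": "arm_command", "kwargs": {
  "deltas": [
    [[0, 0, 0.03, 0, 0, 0], [0, 0, 0.06, 0, 0, 0], [0, 0, 0.065, 0, 0, 0], [0, 0, 0.067, 0, 0, 0], [0, 0, 0.067, 0, 0, 0]]
  ]
}}

```text
clock: 9.25
position: [0.4039, 0.2925, 0.2239]
tcp_rot: [0.167, 3.136, 0.001]
contact_force: [-0.4, 0.5, -1.8]
gripper_width: 0.0367
grip_force: 40.4
```

Emit:
{"fn": "arm_command", "kwargs": {
  "deltas": [
    [[0, 0, 0, 0, 0, 0], [0, 0, 0, 0, 0, 0], [0, 0, 0, 0, 0, 0], [0, 0, 0, 0, 0, 0], [0, 0, 0, 0, 0, 0], [0, 0, 0, 0, 0, 0]]
  ],
  "claw": 0
}}

```text
clock: 9.85
position: [0.4037, 0.2924, 0.2236]
tcp_rot: [0.167, 3.137, 0.0]
contact_force: [0.4, 0.4, -0.7]
gripper_width: 0.0851
grip_force: 0.0
```

Emit:
{"fn": "arm_command", "kwargs": {
  "deltas": [
    [[0, 0, -0.1, 0, 0, 0], [0, 0, -0.3, 0, 0, 0], [0, 0, -0.6, 0, 0, 0], [0, 0, -0.9, 0, 0, 0], [0, 0, -1, 0, 0, 0], [0, 0, -1, 0, 0, 0]]
  ]
}}

```text
clock: 10.45
position: [0.4045, 0.2928, 0.347]
tcp_rot: [0.167, 3.132, 0.005]
contact_force: [1.9, 0.7, -0.4]
gripper_width: 0.0856
grip_force: 0.0
```

```bash
python3 -c "
from h import *
r=bot.capture('top')
for n in ('dropper_bottle','side_tray'): print(n,[(np.round(d['bbox']).tolist(),round(d['score'],2)) for d in bot.look_for('top',n)[:2]])
print(proj(r,(.4035,.2918,.11)))
plan([(.5469,.0402,.19,.147+np.pi/2),(.5469,.0402,.068,.147+np.pi/2)])"
```

```text
dropper_bottle [([93.0, 264.0, 34.0, 21.0], 0.8), ([299.0, 228.0, 19.0, 18.0], 0.47)]
side_tray [([86.0, 170.0, 76.0, 134.0], 0.82), ([229.0, 193.0, 24.0, 25.0], 0.66)]
[np.float64(93.82357988104792), np.float64(276.245535167983)]
end [0.475 0.166 0.343] n=6 total [-0.706, -0.98, -0.013, -0.0, -0.0, 0.105]
end [0.536 0.06  0.345] n=5 total [-0.98, -0.29, -0.011, -0.0, -0.0, 0.089]
end [0.547 0.04  0.345] n=2 total [-0.18, 0.05, -0.002, -0.0, -0.0, 0.016]
end [0.547 0.04  0.227] n=4 total [0.0, -0.0, 0.98, 0.0, 0.0, -0.0]
end [0.547 0.04  0.223] n=2 total [0.0, -0.0, 0.037, 0.0, 0.0, 0.0]
```

Emit:
{"fn": "arm_command", "kwargs": {
  "deltas": [
    [[-0.18, -0.25, -0.013, 0, 0, 0.02], [-0.35, -0.5, -0.013, 0, 0, 0.04], [-0.53, -0.75, -0.013, 0, 0, 0.06], [-0.706, -0.98, -0.013, 0, 0, 0.08], [-0.706, -0.98, -0.013, 0, 0, 0.105], [-0.706, -0.98, -0.013, 0, 0, 0.105]]
  ]
}}

```text
clock: 11.2
position: [0.4753, 0.1653, 0.3426]
tcp_rot: [-1.177, -2.909, 0.004]
contact_force: [0.4, 0.0, -0.1]
gripper_width: 0.0855
grip_force: 0.0
```

Emit:
{"fn": "arm_command", "kwargs": {
  "deltas": [
    [[-0.25, -0.08, -0.011, 0, 0, 0.02], [-0.5, -0.15, -0.011, 0, 0, 0.04], [-0.75, -0.22, -0.011, 0, 0, 0.06], [-0.98, -0.29, -0.011, 0, 0, 0.08], [-0.98, -0.29, -0.011, 0, 0, 0.089]]
  ]
}}

```text
clock: 11.7
position: [0.5368, 0.0579, 0.3445]
tcp_rot: [-1.936, -2.473, 0.004]
contact_force: [-0.2, 0.9, 0.3]
gripper_width: 0.0855
grip_force: 0.0
```

Emit:
{"fn": "arm_command", "kwargs": {
  "deltas": [
    [[-0.18, 0.05, 0, 0, 0, 0.016], [-0.18, 0.05, 0, 0, 0, 0.016], [-0.18, 0.05, 0, 0, 0, 0.016], [-0.18, 0.05, 0, 0, 0, 0.016]]
  ]
}}

```text
clock: 12.1
position: [0.5466, 0.0412, 0.3457]
tcp_rot: [-2.05, -2.378, 0.001]
contact_force: [-0.3, 0.3, 0.2]
gripper_width: 0.0853
grip_force: 0.0
```

Run:
```python
from h import *
s=bot.read_state(); print(s["clock"],s["position"],s["joints"].round(2))
r=bot.capture("wrist"); cv2.imwrite("pics/w2.png",r["image"][...,::-1]); T=wristT(r,s)
for n,p in dict(sq=(.5469,.0405,.11),ey=(.5545,-.0158,.057),can=(.564,-.0663,.108),dish=(.5134,-.2948,.014)).items(): print(n,np.round(proj(r,p,T)))
plan([(.5469,.0402,.068,.147+np.pi/2)])
```

```text
12.1 [0.54656677 0.04116963 0.34567939] [-0.05  0.1   0.04  1.51  0.    1.38]
sq [256. 199.]
ey [255. 236.]
can [257. 317.]
dish [196. 401.]
end [0.547 0.04  0.228] n=4 total [-0.009, 0.002, 0.98, -0.0, -0.0, 0.0]
end [0.547 0.04  0.223] n=2 total [-0.0, 0.0, 0.044, -0.0, -0.0, 0.0]
```

View pics/w2.png

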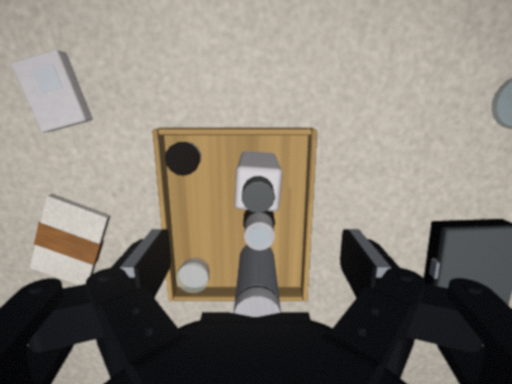

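Emit:
{"fn": "arm_command", "kwargs": {
  "deltas": [
    [[0, 0.005, 0.1, 0, 0, 0], [0, 0.005, 0.35, 0, 0, 0], [0, 0.005, 0.65, 0, 0, 0], [0, 0.005, 0.9, 0, 0, 0], [0, 0.005, 1, 0, 0, 0], [0, 0.005, 1, 0, 0, 0], [0, 0.005, 1, 0, 0, 0]]
  ]
}}

```text
clock: 12.85
position: [0.548, 0.0405, 0.2273]
tcp_rot: [2.054, 2.376, 0.001]
contact_force: [0.2, 0.1, 0.5]
gripper_width: 0.0854
grip_force: 0.0
```

Emit:
{"fn": "arm_command", "kwargs": {
  "deltas": [
    [[0, 0, 0.02, 0, 0, 0], [0, 0, 0.02, 0, 0, 0], [0, 0, 0.02, 0, 0, 0], [0, 0, 0.02, 0, 0, 0], [0, 0, 0.02, 0, 0, 0], [0, 0, 0.02, 0, 0, 0], [0, 0, 0.02, 0, 0, 0]]
  ],
  "claw": 1,
  "newtons": 40
}}

```text
clock: 13.55
position: [0.5483, 0.0403, 0.2253]
tcp_rot: [2.054, 2.375, 0.002]
contact_force: [-0.2, 0.1, 5.7]
gripper_width: 0.0384
grip_force: 39.6
```

Emit:
{"fn": "arm_command", "kwargs": {
  "deltas": [
    [[0, 0, -0.1, 0, 0, 0], [0, 0, -0.3, 0, 0, 0], [0, 0, -0.55, 0, 0, 0], [0, 0, -0.8, 0, 0, 0], [0, 0, -0.95, 0, 0, 0], [0, 0, -1, 0, 0, 0], [0, 0, -1, 0, 0, 0]]
  ]
}}

```text
clock: 14.25
position: [0.5478, 0.0404, 0.3446]
tcp_rot: [2.054, 2.376, 0.001]
contact_force: [0.1, 0.1, -2.0]
gripper_width: 0.038
grip_force: 39.3
```

```bash
python3 -c "
from h import *
plan([(.4840,.2837,.19,-.112-np.pi),(.4840,.2837,.075,-.112-np.pi)],step=.03)"
```

```text
end [0.518 0.155 0.345] n=6 total [0.98, -0.11, -0.002, 0.0, 0.0, -0.098]
end [0.484 0.284 0.345] n=6 total [0.971, 0.538, -0.002, 0.0, 0.0, -0.111]
end [0.484 0.284 0.23 ] n=5 total [0.0, -0.0, 0.958, 0.0, 0.0, -0.0]
```

Emit:
{"fn": "arm_command", "kwargs": {
  "deltas": [
    [[0.1, -0.011, 0, 0, 0, -0.01], [0.3, -0.035, 0, 0, 0, -0.03], [0.55, -0.06, 0, 0, 0, -0.05], [0.78, -0.09, 0, 0, 0, -0.07], [0.98, -0.11, 0, 0, 0, -0.09], [0.98, -0.11, 0, 0, 0, -0.098]]
  ]
}}

```text
clock: 14.85
position: [0.5161, 0.1573, 0.3414]
tcp_rot: [-1.226, -2.887, 0.002]
contact_force: [1.1, -0.7, -0.1]
gripper_width: 0.0387
grip_force: 39.3
```

Emit:
{"fn": "arm_command", "kwargs": {
  "deltas": [
    [[0.14, 0.08, 0, 0, 0, -0.016], [0.34, 0.19, 0, 0, 0, -0.036], [0.54, 0.3, 0, 0, 0, -0.057], [0.74, 0.41, 0, 0, 0, -0.078], [0.9, 0.5, 0, 0, 0, -0.098], [0.971, 0.538, 0, 0, 0, -0.111], [0.971, 0.538, 0, 0, 0, -0.111], [0.971, 0.538, 0, 0, 0, -0.111]]
  ]
}}

```text
clock: 15.65
position: [0.4837, 0.2835, 0.3422]
tcp_rot: [-0.179, -3.134, 0.003]
contact_force: [0.5, -0.3, -1.4]
gripper_width: 0.0382
grip_force: 39.4
```

Emit:
{"fn": "arm_command", "kwargs": {
  "deltas": [
    [[0, 0, 0.1, 0, 0, 0], [0, 0, 0.3, 0, 0, 0], [0, 0, 0.55, 0, 0, 0], [0, 0, 0.75, 0, 0, 0], [0, 0, 0.87, 0, 0, 0], [0, 0, 0.93, 0, 0, 0], [0, 0, 0.93, 0, 0, 0], [0, 0, 0.93, 0, 0, 0]]
  ]
}}

```text
clock: 16.45
position: [0.4847, 0.2838, 0.2335]
tcp_rot: [0.178, 3.135, 0.001]
contact_force: [0.8, 0.2, -2.1]
gripper_width: 0.0382
grip_force: 39.4
```

Emit:
{"fn": "arm_command", "kwargs": {
  "deltas": [
    [[0, 0, 0.04, 0, 0, 0], [0, 0, 0.07, 0, 0, 0], [0, 0, 0.08, 0, 0, 0], [0, 0, 0.08, 0, 0, 0], [0, 0, 0.08, 0, 0, 0]]
  ]
}}

```text
clock: 16.95
position: [0.4843, 0.2839, 0.2234]
tcp_rot: [0.177, 3.136, 0.001]
contact_force: [-1.0, 0.1, 1.2]
gripper_width: 0.0384
grip_force: 39.5
```

Emit:
{"fn": "arm_command", "kwargs": {
  "deltas": [
    [[0, 0, 0, 0, 0, 0], [0, 0, 0, 0, 0, 0], [0, 0, 0, 0, 0, 0], [0, 0, 0, 0, 0, 0], [0, 0, 0, 0, 0, 0], [0, 0, 0, 0, 0, 0]]
  ],
  "claw": 0
}}

```text
clock: 17.55
position: [0.4841, 0.2838, 0.2228]
tcp_rot: [-0.177, -3.137, 0.0]
contact_force: [-0.3, -0.1, -0.4]
gripper_width: 0.0856
grip_force: 0.0
```

Emit:
{"fn": "arm_command", "kwargs": {
  "deltas": [
    [[0, 0, -0.1, 0, 0, 0], [0, 0, -0.3, 0, 0, 0], [0, 0, -0.6, 0, 0, 0], [0, 0, -0.9, 0, 0, 0], [0, 0, -1, 0, 0, 0], [0, 0, -1, 0, 0, 0]]
  ]
}}

```text
clock: 18.15
position: [0.485, 0.2841, 0.3466]
tcp_rot: [0.177, 3.13, 0.005]
contact_force: [0.0, -0.2, -0.1]
gripper_width: 0.085
grip_force: 0.0
```

```bash
python3 -c "
from h import *
plan([(.5632,-.0668,.19,.147+np.pi/2)])"
```

```text
end [0.512 0.163 0.346] n=5 total [-0.338, -0.98, 0.003, 0.0, 0.0, 0.072]
end [0.548 0.    0.345] n=6 total [-0.98, -0.979, 0.007, 0.001, 0.0, 0.096]
end [ 0.563 -0.067  0.345] n=3 total [-0.565, -0.102, 0.003, 0.0, 0.0, 0.04]
```

Emit:
{"fn": "arm_command", "kwargs": {
  "deltas": [
    [[-0.11, -0.32, 0, 0, 0, 0.02], [-0.22, -0.64, 0, 0, 0, 0.04], [-0.338, -0.98, 0, 0, 0, 0.06], [-0.338, -0.98, 0, 0, 0, 0.072], [-0.338, -0.98, 0, 0, 0, 0.072]]
  ]
}}

```text
clock: 18.65
position: [0.511, 0.161, 0.3406]
tcp_rot: [-0.879, -3.013, 0.002]
contact_force: [-0.3, 0.6, -0.3]
gripper_width: 0.0854
grip_force: 0.0
```

Emit:
{"fn": "arm_command", "kwargs": {
  "deltas": [
    [[-0.22, -0.22, 0.007, 0, 0, 0.02], [-0.44, -0.44, 0.007, 0, 0, 0.04], [-0.66, -0.66, 0.007, 0, 0, 0.06], [-0.88, -0.88, 0.007, 0, 0, 0.08], [-0.98, -0.98, 0.007, 0, 0, 0.096], [-0.98, -0.98, 0.007, 0, 0, 0.096]]
  ]
}}

```text
clock: 19.25
position: [0.5476, -0.0012, 0.3404]
tcp_rot: [-1.733, -2.618, 0.002]
contact_force: [-0.0, -0.0, 0.7]
gripper_width: 0.0854
grip_force: 0.0
```

Emit:
{"fn": "arm_command", "kwargs": {
  "deltas": [
    [[-0.3, -0.05, 0.003, 0, 0, 0.02], [-0.565, -0.102, 0.003, 0, 0, 0.04], [-0.565, -0.102, 0.003, 0, 0, 0.04], [-0.565, -0.102, 0.003, 0, 0, 0.04], [-0.565, -0.102, 0.003, 0, 0, 0.04]]
  ]
}}

```text
clock: 19.75
position: [0.5626, -0.0655, 0.3411]
tcp_rot: [-2.042, -2.386, -0.0]
contact_force: [-0.8, 1.1, -0.1]
gripper_width: 0.0851
grip_force: 0.0
```

Run:
```python
from h import *
s=bot.read_state(); print(s["clock"],s["position"],s["joints"].round(2))
r=bot.capture("wrist"); cv2.imwrite("pics/w3.png",r["image"][...,::-1]); T=wristT(r,s)
for n,p in dict(can=(.564,-.0663,.108),ey=(.556,-.0150,.057)).items(): print(n,np.round(proj(r,p,T)))
for n in('steel_can','eyepiece'):print(n,[(np.round(d['bbox']).tolist(),round(d['score'],2)) for d in bot.look_for('wrist',n)[:2]])
plan([(.5632,-.0668,.068,.147+np.pi/2)])
```

```text
19.75 [ 0.56258398 -0.06551795  0.34107992] [-0.23  0.15  0.08  1.5   0.    1.18]
can [257. 200.]
ey [257. 125.]
steel_can [([226.0, 156.0, 59.0, 69.0], 0.6)]
eyepiece [([241.0, 102.0, 37.0, 38.0], 0.95)]
end [ 0.563 -0.067  0.224] n=4 total [-0.009, 0.003, 0.98, -0.0, -0.0, 0.001]
end [ 0.563 -0.067  0.223] n=2 total [-0.0, 0.0, 0.008, -0.0, -0.0, 0.0]
```

View pics/w3.png

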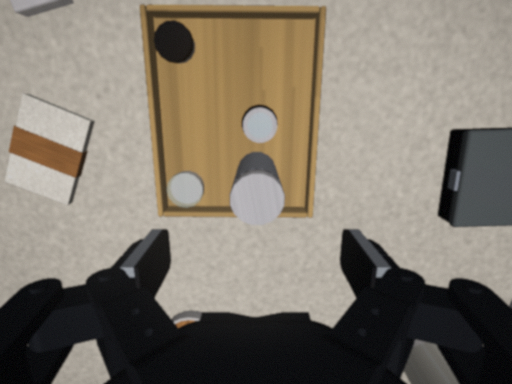

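Emit:
{"fn": "arm_command", "kwargs": {
  "deltas": [
    [[-0.01, 0.004, 0.1, 0, 0, 0], [-0.01, 0.004, 0.35, 0, 0, 0], [-0.01, 0.004, 0.65, 0, 0, 0], [-0.01, 0.004, 0.9, 0, 0, 0], [-0.01, 0.004, 0.97, 0, 0, 0], [-0.01, 0.004, 0.97, 0, 0, 0], [-0.01, 0.004, 0.97, 0, 0, 0]]
  ]
}}

```text
clock: 20.6
position: [0.564, -0.0683, 0.2264]
tcp_rot: [2.046, 2.382, 0.001]
contact_force: [-0.1, 0.1, 0.3]
gripper_width: 0.085
grip_force: 0.0
```

Emit:
{"fn": "arm_command", "kwargs": {
  "deltas": [
    [[0, 0, 0, 0, 0, 0], [0, 0, 0, 0, 0, 0], [0, 0, 0, 0, 0, 0], [0, 0, 0, 0, 0, 0], [0, 0, 0, 0, 0, 0], [0, 0, 0, 0, 0, 0], [0, 0, 0, 0, 0, 0]]
  ],
  "claw": 1,
  "newtons": 40
}}

```text
clock: 21.3
position: [0.564, -0.0684, 0.2267]
tcp_rot: [2.046, 2.381, 0.002]
contact_force: [-1.0, -0.9, 5.2]
gripper_width: 0.0412
grip_force: 40.1
```

Emit:
{"fn": "arm_command", "kwargs": {
  "deltas": [
    [[0, 0, -0.1, 0, 0, 0], [0, 0, -0.3, 0, 0, 0], [0, 0, -0.55, 0, 0, 0], [0, 0, -0.8, 0, 0, 0], [0, 0, -0.95, 0, 0, 0], [0, 0, -1, 0, 0, 0], [0, 0, -1, 0, 0, 0]]
  ]
}}

```text
clock: 22.0
position: [0.5636, -0.0683, 0.3458]
tcp_rot: [2.047, 2.382, 0.001]
contact_force: [0.5, 0.5, -1.4]
gripper_width: 0.0412
grip_force: 40.0
```

```bash
python3 -c "
from h import *
plan([(.5643,.2748,.19,-.112-np.pi)],step=.03)"
```

```text
end [0.564 0.051 0.346] n=5 total [0.98, 0.151, 0.002, 0.0, 0.0, -0.072]
end [0.564 0.194 0.345] n=6 total [0.98, 0.68, 0.003, 0.0, 0.0, -0.087]
end [0.564 0.275 0.345] n=4 total [0.274, 0.617, 0.002, 0.0, 0.0, -0.049]
```

Emit:
{"fn": "arm_command", "kwargs": {
  "deltas": [
    [[0.1, 0.015, 0, 0, 0, -0.01], [0.32, 0.05, 0, 0, 0, -0.03], [0.55, 0.085, 0, 0, 0, -0.05], [0.78, 0.12, 0, 0, 0, -0.065], [0.98, 0.151, 0, 0, 0, -0.072]]
  ]
}}

```text
clock: 22.5
position: [0.5629, 0.052, 0.3425]
tcp_rot: [-1.455, -2.78, 0.003]
contact_force: [0.1, -0.5, -1.3]
gripper_width: 0.0409
grip_force: 39.9
```

Emit:
{"fn": "arm_command", "kwargs": {
  "deltas": [
    [[0.2, 0.14, 0, 0, 0, -0.018], [0.4, 0.28, 0, 0, 0, -0.036], [0.6, 0.42, 0, 0, 0, -0.054], [0.8, 0.56, 0, 0, 0, -0.072], [0.98, 0.68, 0, 0, 0, -0.087]]
  ]
}}

```text
clock: 23.0
position: [0.5634, 0.1951, 0.3424]
tcp_rot: [-0.648, -3.07, 0.003]
contact_force: [-0.1, -0.6, -2.0]
gripper_width: 0.0415
grip_force: 39.9
```

Emit:
{"fn": "arm_command", "kwargs": {
  "deltas": [
    [[0.1, 0.22, 0, 0, 0, -0.018], [0.2, 0.44, 0, 0, 0, -0.036], [0.25, 0.56, 0, 0, 0, -0.049], [0.274, 0.617, 0, 0, 0, -0.049], [0.274, 0.617, 0, 0, 0, -0.049], [0.274, 0.617, 0, 0, 0, -0.049]]
  ]
}}

```text
clock: 23.6
position: [0.5643, 0.2742, 0.3441]
tcp_rot: [-0.18, -3.135, 0.002]
contact_force: [0.4, -0.2, -1.1]
gripper_width: 0.041
grip_force: 40.0
```

Emit:
{"fn": "arm_command", "kwargs": {
  "deltas": [
    [[0, 0, 0.1, 0, 0, 0], [0, 0, 0.3, 0, 0, 0], [0, 0, 0.55, 0, 0, 0], [0, 0, 0.75, 0, 0, 0], [0, 0, 0.87, 0, 0, 0], [0, 0, 0.93, 0, 0, 0], [0, 0, 0.93, 0, 0, 0], [0, 0, 0.93, 0, 0, 0]]
  ]
}}

```text
clock: 24.4
position: [0.5649, 0.2749, 0.2349]
tcp_rot: [0.178, 3.135, 0.001]
contact_force: [-0.6, -0.2, -1.0]
gripper_width: 0.0412
grip_force: 40.0
```

Emit:
{"fn": "arm_command", "kwargs": {
  "deltas": [
    [[0, 0, 0.04, 0, 0, 0], [0, 0, 0.07, 0, 0, 0], [0, 0, 0.082, 0, 0, 0], [0, 0, 0.082, 0, 0, 0], [0, 0, 0.082, 0, 0, 0]]
  ]
}}

```text
clock: 24.9
position: [0.5646, 0.275, 0.2248]
tcp_rot: [0.177, 3.135, 0.001]
contact_force: [-0.2, 0.2, 2.1]
gripper_width: 0.0413
grip_force: 40.3
```

Emit:
{"fn": "arm_command", "kwargs": {
  "deltas": [
    [[0, 0, 0, 0, 0, 0], [0, 0, 0, 0, 0, 0], [0, 0, 0, 0, 0, 0], [0, 0, 0, 0, 0, 0], [0, 0, 0, 0, 0, 0], [0, 0, 0, 0, 0, 0]]
  ],
  "claw": 0
}}

```text
clock: 25.5
position: [0.5643, 0.2749, 0.2236]
tcp_rot: [-0.177, -3.136, 0.0]
contact_force: [0.3, -0.2, 0.8]
gripper_width: 0.0856
grip_force: 0.0
```

Emit:
{"fn": "arm_command", "kwargs": {
  "deltas": [
    [[0, 0, -0.1, 0, 0, 0], [0, 0, -0.3, 0, 0, 0], [0, 0, -0.6, 0, 0, 0], [0, 0, -0.9, 0, 0, 0], [0, 0, -1, 0, 0, 0], [0, 0, -1, 0, 0, 0]]
  ]
}}

```text
clock: 26.1
position: [0.5651, 0.2752, 0.348]
tcp_rot: [0.177, 3.13, 0.004]
contact_force: [0.2, 1.0, -0.4]
gripper_width: 0.0855
grip_force: 0.0
```

```bash
python3 -c "
from h import *
plan([(.557,-.0165,.17,.147+np.pi/2)])"
```

```text
end [0.562 0.157 0.339] n=5 total [-0.083, -0.98, 0.075, 0.0, 0.0, 0.084]
end [0.558 0.013 0.327] n=6 total [-0.692, -0.98, 0.094, 0.001, 0.0, 0.103]
end [ 0.557 -0.016  0.325] n=2 total [-0.237, -0.076, 0.02, 0.0, 0.0, 0.021]
```

Emit:
{"fn": "arm_command", "kwargs": {
  "deltas": [
    [[-0.03, -0.32, 0.02, 0, 0, 0.02], [-0.055, -0.64, 0.05, 0, 0, 0.04], [-0.083, -0.98, 0.075, 0, 0, 0.06], [-0.083, -0.98, 0.075, 0, 0, 0.08], [-0.083, -0.98, 0.075, 0, 0, 0.084]]
  ]
}}

```text
clock: 26.6
position: [0.5605, 0.1556, 0.3324]
tcp_rot: [-0.993, -2.977, 0.003]
contact_force: [-1.1, -0.0, -0.3]
gripper_width: 0.085
grip_force: 0.0
```

Emit:
{"fn": "arm_command", "kwargs": {
  "deltas": [
    [[-0.2, -0.28, 0.02, 0, 0, 0.02], [-0.4, -0.56, 0.05, 0, 0, 0.04], [-0.6, -0.84, 0.08, 0, 0, 0.06], [-0.692, -0.98, 0.094, 0, 0, 0.08], [-0.692, -0.98, 0.094, 0, 0, 0.103], [-0.692, -0.98, 0.094, 0, 0, 0.103]]
  ]
}}

```text
clock: 27.2
position: [0.5571, 0.013, 0.3221]
tcp_rot: [-1.883, -2.512, 0.001]
contact_force: [0.0, 0.3, 0.3]
gripper_width: 0.0852
grip_force: 0.0
```

Emit:
{"fn": "arm_command", "kwargs": {
  "deltas": [
    [[-0.237, -0.076, 0.02, 0, 0, 0.021], [-0.237, -0.076, 0.02, 0, 0, 0.021], [-0.237, -0.076, 0.02, 0, 0, 0.021], [-0.237, -0.076, 0.02, 0, 0, 0.021]]
  ]
}}

```text
clock: 27.6
position: [0.5565, -0.0158, 0.3208]
tcp_rot: [-2.042, -2.386, -0.0]
contact_force: [0.3, -0.4, -0.2]
gripper_width: 0.0854
grip_force: 0.0
```

Run:
```python
from h import *
s=bot.read_state(); print(s["clock"],s["position"],s["joints"].round(2))
r=bot.capture("wrist"); T=wristT(r,s)
print(np.round(proj(r,(.557,-.0165,.057),T))+[1.5,-3.5])
for n in('eyepiece',):print(n,[(np.round(d['bbox']).tolist(),round(d['score'],2)) for d in bot.look_for('wrist',n)[:2]])
t=bot.capture("top"); a=np.vstack([r["image"],t["image"]])
a=np.hstack([r["image"],t["image"]]); cv2.imwrite("pics/w4.png",cv2.resize(a,(800,300),interpolation=3)[...,::-1])
plan([(.557,-.0165,.048,.147+np.pi/2)])
```

```text
27.6 [ 0.55650561 -0.0157925   0.32080049] [-0.15  0.13  0.02  1.46  0.    1.27]
[256.5 184.5]
eyepiece [([237.0, 155.0, 42.0, 45.0], 0.8)]
end [ 0.557 -0.016  0.203] n=4 total [-0.005, 0.003, 0.98, -0.0, -0.0, 0.001]
end [ 0.557 -0.016  0.203] n=2 total [-0.0, 0.0, 0.004, -0.0, -0.0, 0.0]
```

View pics/w4.png

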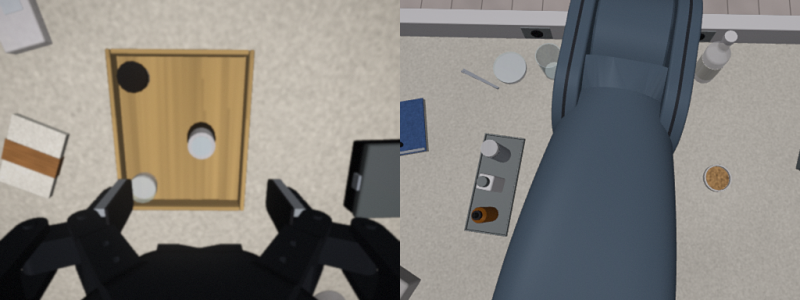

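Emit:
{"fn": "arm_command", "kwargs": {
  "deltas": [
    [[0, 0.01, 0.1, 0, 0, 0], [0, 0.01, 0.35, 0, 0, 0], [0, 0.01, 0.65, 0, 0, 0], [0, 0.01, 0.9, 0, 0, 0], [0, 0.01, 0.96, 0, 0, 0], [0, 0.01, 0.96, 0, 0, 0], [0, 0.01, 0.96, 0, 0, 0]]
  ]
}}

```text
clock: 28.45
position: [0.5583, -0.0167, 0.2072]
tcp_rot: [2.046, 2.382, 0.002]
contact_force: [-0.5, 0.2, 0.7]
gripper_width: 0.0857
grip_force: 0.0
```

Emit:
{"fn": "arm_command", "kwargs": {
  "deltas": [
    [[0, 0, 0.01, 0, 0, 0], [0, 0, 0.01, 0, 0, 0], [0, 0, 0.01, 0, 0, 0], [0, 0, 0.01, 0, 0, 0], [0, 0, 0.01, 0, 0, 0], [0, 0, 0.01, 0, 0, 0], [0, 0, 0.01, 0, 0, 0], [0, 0, 0.01, 0, 0, 0]]
  ],
  "claw": 1,
  "newtons": 40
}}

```text
clock: 29.25
position: [0.5581, -0.0167, 0.2056]
tcp_rot: [2.047, 2.382, 0.001]
contact_force: [-0.4, 0.0, 5.2]
gripper_width: 0.0287
grip_force: 39.5
```

Emit:
{"fn": "arm_command", "kwargs": {
  "deltas": [
    [[0, 0, -0.1, 0, 0, 0], [0, 0, -0.3, 0, 0, 0], [0, 0, -0.55, 0, 0, 0], [0, 0, -0.7, 0, 0, 0], [0, 0, -0.8, 0, 0, 0], [0, 0, -0.8, 0, 0, 0], [0, 0, -0.8, 0, 0, 0]]
  ]
}}

```text
clock: 29.95
position: [0.5574, -0.0166, 0.2997]
tcp_rot: [-2.047, -2.382, 0.001]
contact_force: [0.5, -0.4, -1.4]
gripper_width: 0.0287
grip_force: 39.7
```

Run:
```python
from h import *
r=bot.capture("top"); im=r["image"]
for d in bot.silhouettes("top","lens_dish")[:2]:
    v,u=np.nonzero(d["pixels"]); b=d["bbox"]; print(d["score"],b,back(r,u.mean(),v.mean(),.012), back(r,b[0]+b[2]/2-.5,b[1]+b[3]/2-.5,.012))
plan([(.5134,-.2945,.14,.147+np.pi/2)],step=.03)
```

```text
0.88 [388.0, 209.4, 38.1, 36.0] [ 0.5141611 -0.2956477  0.012    ] [ 0.51580877 -0.29711495  0.012     ]
end [ 0.538 -0.138  0.297] n=6 total [-0.98, -0.31, 0.014, -0.0, -0.0, 0.0]
end [ 0.519 -0.26   0.295] n=6 total [-0.98, -0.309, 0.014, -0.0, -0.0, 0.0]
end [ 0.513 -0.294  0.295] n=3 total [-0.276, -0.086, 0.004, -0.0, -0.0, 0.0]
```

Emit:
{"fn": "arm_command", "kwargs": {
  "deltas": [
    [[-0.1, -0.03, 0, 0, 0, 0], [-0.32, -0.1, 0, 0, 0, 0], [-0.55, -0.17, 0, 0, 0, 0], [-0.78, -0.245, 0, 0, 0, 0], [-0.98, -0.31, 0, 0, 0, 0]]
  ]
}}

```text
clock: 30.55
position: [0.5377, -0.1405, 0.2996]
tcp_rot: [-2.048, -2.381, 0.002]
contact_force: [-0.1, 0.3, -0.8]
gripper_width: 0.029
grip_force: 39.7
```

Emit:
{"fn": "arm_command", "kwargs": {
  "deltas": [
    [[-0.25, -0.08, 0, 0, 0, 0], [-0.5, -0.16, 0, 0, 0, 0], [-0.75, -0.235, 0, 0, 0, 0], [-0.98, -0.31, 0, 0, 0, 0]]
  ]
}}

```text
clock: 30.95
position: [0.5184, -0.2624, 0.2996]
tcp_rot: [-2.048, -2.381, 0.001]
contact_force: [0.1, 0.4, -0.5]
gripper_width: 0.0285
grip_force: 39.7
```

Emit:
{"fn": "arm_command", "kwargs": {
  "deltas": [
    [[-0.2, -0.05, 0, 0, 0, 0], [-0.28, -0.078, 0, 0, 0, 0], [-0.28, -0.078, 0, 0, 0, 0], [-0.28, -0.078, 0, 0, 0, 0], [-0.28, -0.078, 0, 0, 0, 0]]
  ]
}}

```text
clock: 31.45
position: [0.5154, -0.2939, 0.3005]
tcp_rot: [-2.045, -2.383, -0.001]
contact_force: [0.6, 0.1, -0.7]
gripper_width: 0.029
grip_force: 39.7
```

Run:
```python
from h import *
s=bot.read_state(); r=bot.capture("wrist"); T=wristT(r,s); print(s["position"])
print(np.round(proj(r,(.5145,-.2955,.014),T))+[1.5,-3.5])
cv2.imwrite("pics/w5.png",r["image"][...,::-1])
plan([(.5145,-.2955,.051,.147+np.pi/2)],step=.03)
```

```text
[ 0.51542065 -0.2939156   0.30050255]
[255.5 178.5]
end [ 0.514 -0.296  0.206] n=5 total [-0.013, -0.01, 0.789, -0.0, -0.0, 0.001]
```

View pics/w5.png

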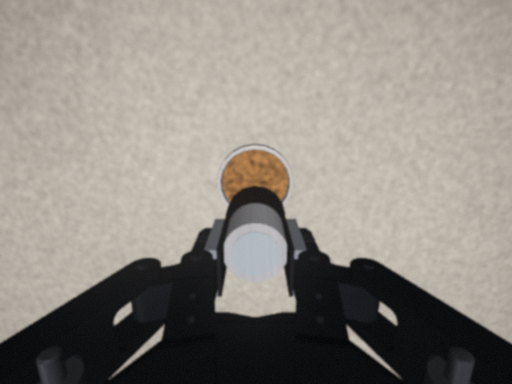

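Emit:
{"fn": "arm_command", "kwargs": {
  "deltas": [
    [[-0.013, -0.01, 0.1, 0, 0, 0], [-0.013, -0.01, 0.3, 0, 0, 0], [-0.013, -0.01, 0.5, 0, 0, 0], [-0.013, -0.01, 0.65, 0, 0, 0], [-0.013, -0.01, 0.72, 0, 0, 0], [-0.013, -0.01, 0.75, 0, 0, 0], [-0.013, -0.01, 0.75, 0, 0, 0]]
  ]
}}

```text
clock: 32.2
position: [0.5144, -0.2965, 0.2104]
tcp_rot: [-2.047, -2.383, 0.0]
contact_force: [0.2, -0.7, -0.7]
gripper_width: 0.0287
grip_force: 39.6
```

Emit:
{"fn": "arm_command", "kwargs": {
  "deltas": [
    [[0, 0, 0.02, 0, 0, 0], [0, 0, 0.04, 0, 0, 0], [0, 0, 0.045, 0, 0, 0], [0, 0, 0.045, 0, 0, 0], [0, 0, 0.045, 0, 0, 0]]
  ]
}}

```text
clock: 32.7
position: [0.5144, -0.2968, 0.2055]
tcp_rot: [2.047, 2.382, 0.0]
contact_force: [-1.3, -0.2, -0.7]
gripper_width: 0.0289
grip_force: 39.6
```

Emit:
{"fn": "arm_command", "kwargs": {
  "deltas": [
    [[0, 0, 0, 0, 0, 0], [0, 0, 0, 0, 0, 0], [0, 0, 0, 0, 0, 0], [0, 0, 0, 0, 0, 0], [0, 0, 0, 0, 0, 0], [0, 0, 0, 0, 0, 0]]
  ],
  "claw": 0
}}

```text
clock: 33.3
position: [0.5143, -0.2968, 0.2053]
tcp_rot: [2.047, 2.383, 0.0]
contact_force: [0.2, -0.5, -0.0]
gripper_width: 0.0856
grip_force: 0.0
```

Emit:
{"fn": "arm_command", "kwargs": {
  "deltas": [
    [[0, 0, -0.1, 0, 0, 0], [0, 0, -0.3, 0, 0, 0], [0, 0, -0.6, 0, 0, 0], [0, 0, -0.9, 0, 0, 0], [0, 0, -1, 0, 0, 0], [0, 0, -1, 0, 0, 0], [0, 0, -1, 0, 0, 0]]
  ]
}}

```text
clock: 34.0
position: [0.5142, -0.2967, 0.3247]
tcp_rot: [-2.047, -2.382, 0.0]
contact_force: [-0.1, 0.7, -0.1]
gripper_width: 0.0856
grip_force: 0.0
```

Run:
```python
from h import *
s=bot.read_state(); r=bot.capture("wrist"); T=wristT(r,s); print(s["position"])
for z in(.014,.056): print(np.round(proj(r,(.5145,-.2955,z),T))+[1.5,-3.5])
cv2.imwrite("pics/w6.png",r["image"][...,::-1])
plan([(.4841,.2838,.20,-.112-np.pi)],step=.04)
```

```text
[ 0.51422586 -0.29667686  0.32470836]
[256.5 169.5]
[256.5 181.5]
end [ 0.508 -0.178  0.33 ] n=4 total [0.98, 0.098, -0.052, -0.0, -0.0, -0.042]
end [ 0.501 -0.053  0.337] n=5 total [0.98, 0.375, -0.056, -0.0, -0.0, -0.045]
end [0.494 0.095 0.345] n=5 total [0.98, 0.743, -0.066, -0.0, -0.0, -0.053]
end [0.487 0.236 0.352] n=5 total [0.656, 0.98, -0.064, -0.0, -0.0, -0.051]
end [0.484 0.284 0.355] n=3 total [0.107, 0.384, -0.022, -0.0, -0.0, -0.017]
```

View pics/w6.png

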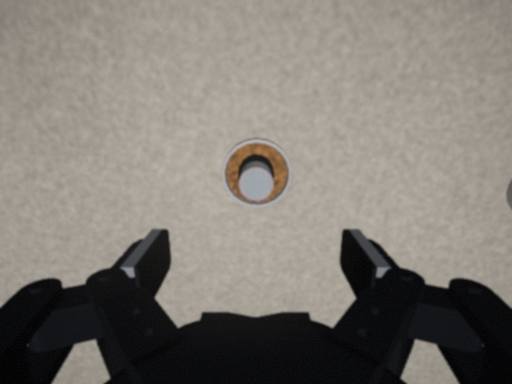

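Emit:
{"fn": "arm_command", "kwargs": {
  "deltas": [
    [[0.33, 0.03, -0.02, 0, 0, -0.015], [0.66, 0.065, -0.035, 0, 0, -0.03], [0.98, 0.098, -0.052, 0, 0, -0.042], [0.98, 0.098, -0.052, 0, 0, -0.042]]
  ]
}}

```text
clock: 34.45
position: [0.5074, -0.1746, 0.3293]
tcp_rot: [-1.705, -2.631, -0.002]
contact_force: [0.2, -0.1, 0.3]
gripper_width: 0.0856
grip_force: 0.0
```

Emit:
{"fn": "arm_command", "kwargs": {
  "deltas": [
    [[0.33, 0.12, -0.02, 0, 0, -0.015], [0.66, 0.25, -0.04, 0, 0, -0.03], [0.98, 0.375, -0.056, 0, 0, -0.045], [0.98, 0.375, -0.056, 0, 0, -0.045]]
  ]
}}

```text
clock: 34.85
position: [0.5013, -0.0494, 0.3365]
tcp_rot: [-1.318, -2.847, -0.001]
contact_force: [-0.3, -0.7, -0.1]
gripper_width: 0.085
grip_force: 0.0
```

Emit:
{"fn": "arm_command", "kwargs": {
  "deltas": [
    [[0.25, 0.19, -0.02, 0, 0, -0.015], [0.5, 0.38, -0.04, 0, 0, -0.03], [0.75, 0.57, -0.06, 0, 0, -0.045], [0.98, 0.743, -0.066, 0, 0, -0.053], [0.98, 0.743, -0.066, 0, 0, -0.053]]
  ]
}}

```text
clock: 35.35
position: [0.4944, 0.0968, 0.3445]
tcp_rot: [-0.831, -3.027, -0.0]
contact_force: [0.0, 0.2, -0.9]
gripper_width: 0.0858
grip_force: 0.0
```

Emit:
{"fn": "arm_command", "kwargs": {
  "deltas": [
    [[0.2, 0.3, -0.02, 0, 0, -0.017], [0.4, 0.6, -0.04, 0, 0, -0.034], [0.6, 0.9, -0.064, 0, 0, -0.051], [0.656, 0.98, -0.064, 0, 0, -0.051], [0.656, 0.98, -0.064, 0, 0, -0.051]]
  ]
}}

```text
clock: 35.85
position: [0.488, 0.2361, 0.3523]
tcp_rot: [-0.344, -3.121, 0.003]
contact_force: [0.1, 0.4, -0.6]
gripper_width: 0.0853
grip_force: 0.0
```

Emit:
{"fn": "arm_command", "kwargs": {
  "deltas": [
    [[0.08, 0.25, 0, 0, 0, -0.017], [0.107, 0.384, 0, 0, 0, -0.017], [0.107, 0.384, 0, 0, 0, -0.017], [0.107, 0.384, 0, 0, 0, -0.017]]
  ]
}}

```text
clock: 36.25
position: [0.4857, 0.2824, 0.3534]
tcp_rot: [-0.181, -3.136, 0.003]
contact_force: [-1.1, -0.1, 0.9]
gripper_width: 0.0855
grip_force: 0.0
```

Run:
```python
from h import *
s=bot.read_state();print(s["position"])
plan([(.4841,.2838,.0686,-.112-np.pi)],step=.04)
```

```text
[0.48569721 0.28243848 0.35339056]
end [0.484 0.284 0.236] n=4 total [0.013, 0.011, 0.98, -0.0, -0.0, -0.001]
end [0.484 0.284 0.224] n=2 total [0.001, 0.001, 0.102, -0.0, -0.0, -0.0]
```

Emit:
{"fn": "arm_command", "kwargs": {
  "deltas": [
    [[0.013, 0.011, 0.2, 0, 0, 0], [0.013, 0.011, 0.5, 0, 0, 0], [0.013, 0.011, 0.8, 0, 0, 0], [0.013, 0.011, 0.98, 0, 0, 0], [0.013, 0.011, 0.98, 0, 0, 0]]
  ]
}}

```text
clock: 36.75
position: [0.4822, 0.2828, 0.2316]
tcp_rot: [-0.181, -3.128, 0.008]
contact_force: [-0.5, -0.8, 0.4]
gripper_width: 0.0856
grip_force: 0.0
```

Emit:
{"fn": "arm_command", "kwargs": {
  "deltas": [
    [[0, 0, 0.05, 0, 0, 0], [0, 0, 0.1, 0, 0, 0], [0, 0, 0.1, 0, 0, 0], [0, 0, 0.1, 0, 0, 0]]
  ]
}}

```text
clock: 37.15
position: [0.4844, 0.2852, 0.2254]
tcp_rot: [0.177, 3.135, 0.001]
contact_force: [0.1, -0.3, 0.1]
gripper_width: 0.0854
grip_force: 0.0
```

Emit:
{"fn": "arm_command", "kwargs": {
  "deltas": [
    [[0, 0, 0, 0, 0, 0], [0, 0, 0, 0, 0, 0], [0, 0, 0, 0, 0, 0], [0, 0, 0, 0, 0, 0], [0, 0, 0, 0, 0, 0], [0, 0, 0, 0, 0, 0], [0, 0, 0, 0, 0, 0]]
  ],
  "claw": 1
}}

```text
clock: 37.85
position: [0.484, 0.2851, 0.2246]
tcp_rot: [0.177, 3.136, 0.0]
contact_force: [-0.9, -0.7, 3.1]
gripper_width: 0.038
grip_force: 39.8
```

Emit:
{"fn": "arm_command", "kwargs": {
  "deltas": [
    [[0, 0, -0.1, 0, 0, 0], [0, 0, -0.3, 0, 0, 0], [0, 0, -0.55, 0, 0, 0], [0, 0, -0.8, 0, 0, 0], [0, 0, -0.95, 0, 0, 0], [0, 0, -1, 0, 0, 0], [0, 0, -1, 0, 0, 0]]
  ]
}}

```text
clock: 38.55
position: [0.4841, 0.2852, 0.3452]
tcp_rot: [0.177, 3.135, 0.001]
contact_force: [0.6, -0.0, -2.6]
gripper_width: 0.038
grip_force: 39.7
```

Run:
```python
from h import *
plan([(.548,.0403,.19,.147+np.pi/2)],step=.03)
```

```text
end [0.516 0.163 0.345] n=6 total [-0.378, -0.98, 0.0, 0.0, 0.0, 0.104]
end [0.548 0.04  0.345] n=6 total [-0.903, -0.553, 0.001, 0.0, 0.0, 0.105]
```

Emit:
{"fn": "arm_command", "kwargs": {
  "deltas": [
    [[-0.04, -0.1, 0, 0, 0, 0.015], [-0.12, -0.31, 0, 0, 0, 0.037], [-0.21, -0.54, 0, 0, 0, 0.06], [-0.3, -0.77, 0, 0, 0, 0.08], [-0.378, -0.98, 0, 0, 0, 0.1], [-0.378, -0.98, 0, 0, 0, 0.104]]
  ]
}}

```text
clock: 39.15
position: [0.5159, 0.1603, 0.3418]
tcp_rot: [-1.183, -2.908, 0.005]
contact_force: [-0.2, -0.2, -1.2]
gripper_width: 0.0383
grip_force: 39.7
```

Emit:
{"fn": "arm_command", "kwargs": {
  "deltas": [
    [[-0.18, -0.11, 0, 0, 0, 0.02], [-0.37, -0.23, 0, 0, 0, 0.042], [-0.57, -0.35, 0, 0, 0, 0.064], [-0.76, -0.46, 0, 0, 0, 0.086], [-0.86, -0.53, 0, 0, 0, 0.105], [-0.903, -0.553, 0, 0, 0, 0.105], [-0.903, -0.553, 0, 0, 0, 0.105], [-0.903, -0.553, 0, 0, 0, 0.105]]
  ]
}}

```text
clock: 39.95
position: [0.5475, 0.041, 0.3435]
tcp_rot: [-2.051, -2.378, 0.0]
contact_force: [-0.1, 0.5, -0.2]
gripper_width: 0.038
grip_force: 39.7
```

Emit:
{"fn": "arm_command", "kwargs": {
  "deltas": [
    [[0, 0, 0.1, 0, 0, 0], [0, 0, 0.3, 0, 0, 0], [0, 0, 0.55, 0, 0, 0], [0, 0, 0.75, 0, 0, 0], [0, 0, 0.86, 0, 0, 0], [0, 0, 0.9, 0, 0, 0], [0, 0, 0.9, 0, 0, 0], [0, 0, 0.9, 0, 0, 0]]
  ]
}}

```text
clock: 40.75
position: [0.5484, 0.0403, 0.2376]
tcp_rot: [2.053, 2.375, 0.002]
contact_force: [-0.2, 0.4, -1.1]
gripper_width: 0.0381
grip_force: 39.8
```

Run:
```python
from h import *
plan([(.5483,.0403,.0715,.147+np.pi/2)],step=.03)
```

```text
end [0.548 0.04  0.226] n=2 total [0.0, -0.001, 0.093, 0.0, 0.0, -0.0]
```

Emit:
{"fn": "arm_command", "kwargs": {
  "deltas": [
    [[0, 0, 0.04, 0, 0, 0], [0, 0, 0.075, 0, 0, 0], [0, 0, 0.09, 0, 0, 0], [0, 0, 0.09, 0, 0, 0], [0, 0, 0.09, 0, 0, 0]]
  ]
}}

```text
clock: 41.25
position: [0.5481, 0.04, 0.2266]
tcp_rot: [2.054, 2.375, 0.001]
contact_force: [-1.5, -0.6, 5.0]
gripper_width: 0.0381
grip_force: 40.1
```

Emit:
{"fn": "arm_command", "kwargs": {
  "deltas": [
    [[0, 0, 0, 0, 0, 0], [0, 0, 0, 0, 0, 0], [0, 0, 0, 0, 0, 0], [0, 0, 0, 0, 0, 0], [0, 0, 0, 0, 0, 0], [0, 0, 0, 0, 0, 0]]
  ],
  "claw": 0
}}

```text
clock: 41.85
position: [0.5477, 0.0401, 0.2253]
tcp_rot: [-2.055, -2.376, 0.0]
contact_force: [0.2, -0.4, -0.4]
gripper_width: 0.0857
grip_force: 0.0
```

Emit:
{"fn": "arm_command", "kwargs": {
  "deltas": [
    [[0, 0, -0.1, 0, 0, 0], [0, 0, -0.3, 0, 0, 0], [0, 0, -0.6, 0, 0, 0], [0, 0, -0.9, 0, 0, 0], [0, 0, -1, 0, 0, 0], [0, 0, -1, 0, 0, 0], [0, 0, -1, 0, 0, 0]]
  ]
}}

```text
clock: 42.55
position: [0.5477, 0.0401, 0.3449]
tcp_rot: [-2.055, -2.376, 0.001]
contact_force: [-0.1, -0.2, -0.5]
gripper_width: 0.0852
grip_force: 0.0
```

Run:
```python
from h import *
plan([(.5644,.275,.193,-.112-np.pi)],step=.04)
```

```text
end [0.556 0.16  0.346] n=6 total [0.98, 0.215, -0.013, -0.0, -0.0, -0.107]
end [0.564 0.275 0.348] n=6 total [0.605, 0.744, -0.013, -0.0, -0.0, -0.102]
```

Emit:
{"fn": "arm_command", "kwargs": {
  "deltas": [
    [[0.25, 0.05, 0, 0, 0, -0.02], [0.5, 0.11, 0, 0, 0, -0.04], [0.75, 0.16, 0, 0, 0, -0.06], [0.98, 0.215, -0.013, 0, 0, -0.08], [0.98, 0.215, -0.013, 0, 0, -0.1], [0.98, 0.215, -0.013, 0, 0, -0.107]]
  ]
}}

```text
clock: 43.15
position: [0.5556, 0.1613, 0.3438]
tcp_rot: [-1.147, -2.92, 0.004]
contact_force: [0.0, 0.1, 0.1]
gripper_width: 0.0852
grip_force: 0.0
```

Emit:
{"fn": "arm_command", "kwargs": {
  "deltas": [
    [[0.15, 0.18, 0, 0, 0, -0.02], [0.3, 0.37, 0, 0, 0, -0.04], [0.45, 0.55, 0, 0, 0, -0.06], [0.605, 0.744, -0.013, 0, 0, -0.08], [0.605, 0.744, -0.013, 0, 0, -0.102], [0.605, 0.744, -0.013, 0, 0, -0.102], [0.605, 0.744, -0.013, 0, 0, -0.102]]
  ]
}}

```text
clock: 43.85
position: [0.5641, 0.2747, 0.3463]
tcp_rot: [-0.182, -3.133, 0.003]
contact_force: [-0.3, -0.2, 0.4]
gripper_width: 0.0852
grip_force: 0.0
```

Run:
```python
from h import *
s=bot.read_state();print(s["position"])
plan([(.5644,.275,.0695,-.112-np.pi)],step=.04)
```

```text
[0.564109   0.27469455 0.34631696]
end [0.564 0.275 0.229] n=4 total [-0.005, 0.005, 0.98, -0.0, -0.001, -0.001]
end [0.564 0.275 0.224] n=2 total [-0.0, 0.0, 0.035, -0.0, -0.0, -0.0]
```

Emit:
{"fn": "arm_command", "kwargs": {
  "deltas": [
    [[0, 0, 0.2, 0, 0, 0], [0, 0, 0.5, 0, 0, 0], [0, 0, 0.8, 0, 0, 0], [0, 0, 1, 0, 0, 0], [0, 0, 1, 0, 0, 0], [0, 0, 1, 0, 0, 0], [0, 0, 1, 0, 0, 0]]
  ]
}}

```text
clock: 44.55
position: [0.5654, 0.2749, 0.2308]
tcp_rot: [0.179, 3.133, 0.002]
contact_force: [-0.0, -0.1, 0.5]
gripper_width: 0.0857
grip_force: 0.0
```

Emit:
{"fn": "arm_command", "kwargs": {
  "deltas": [
    [[0, 0, 0.02, 0, 0, 0], [0, 0, 0.02, 0, 0, 0], [0, 0, 0.02, 0, 0, 0], [0, 0, 0.02, 0, 0, 0], [0, 0, 0.02, 0, 0, 0], [0, 0, 0.02, 0, 0, 0], [0, 0, 0.02, 0, 0, 0]]
  ],
  "claw": 1
}}

```text
clock: 45.25
position: [0.5649, 0.275, 0.2272]
tcp_rot: [0.177, 3.135, 0.001]
contact_force: [-0.5, 0.2, 5.9]
gripper_width: 0.0413
grip_force: 40.7
```

Emit:
{"fn": "arm_command", "kwargs": {
  "deltas": [
    [[0, 0, -0.1, 0, 0, 0], [0, 0, -0.3, 0, 0, 0], [0, 0, -0.55, 0, 0, 0], [0, 0, -0.8, 0, 0, 0], [0, 0, -0.95, 0, 0, 0], [0, 0, -1, 0, 0, 0], [0, 0, -1, 0, 0, 0]]
  ]
}}

```text
clock: 45.95
position: [0.5646, 0.2751, 0.3465]
tcp_rot: [0.177, 3.136, 0.001]
contact_force: [-0.5, -0.1, -1.9]
gripper_width: 0.0412
grip_force: 40.7
```

Run:
```python
from h import *
plan([(.53,.12,.21,.147+np.pi/2+.3),(.563,-.0684,.215,.147+np.pi/2)],step=.03)
print()
plan([(.563,-.0684,.215,.147+np.pi/2)],step=.03)
```

```text
end [0.539 0.16  0.36 ] n=7 total [0.105, -0.98, -0.115, 0.0, 0.0, 0.12]
end [0.53  0.12  0.365] n=3 total [-0.204, -0.271, -0.039, 0.0, 0.0, 0.041]
end [ 0.551 -0.     0.368] n=6 total [-0.98, -0.275, -0.027, -0.0, -0.0, 0.03]
end [ 0.563 -0.068  0.37 ] n=4 total [-0.574, -0.047, -0.015, -0.0, -0.0, 0.017]

end [0.564 0.157 0.355] n=5 total [-0.106, -0.98, -0.068, 0.0, 0.0, 0.072]
end [0.563 0.018 0.364] n=6 total [-0.614, -0.98, -0.079, 0.0, 0.0, 0.084]
end [ 0.563 -0.068  0.37 ] n=4 total [-0.639, -0.334, -0.049, 0.0, 0.0, 0.053]
```

Emit:
{"fn": "arm_command", "kwargs": {
  "deltas": [
    [[-0.01, -0.1, -0.06, 0, 0, 0.008], [-0.03, -0.32, -0.12, 0, 0, 0.025], [-0.06, -0.55, -0.18, 0, 0, 0.045], [-0.09, -0.78, -0.2, 0, 0, 0.062], [-0.106, -0.98, -0.2, 0, 0, 0.072]]
  ]
}}

```text
clock: 46.45
position: [0.5636, 0.1555, 0.3681]
tcp_rot: [-0.881, -3.013, 0.003]
contact_force: [0.2, -0.9, -2.1]
gripper_width: 0.0412
grip_force: 40.9
```

Emit:
{"fn": "arm_command", "kwargs": {
  "deltas": [
    [[-0.13, -0.2, 0, 0, 0, 0.017], [-0.26, -0.4, 0, 0, 0, 0.034], [-0.38, -0.6, 0, 0, 0, 0.051], [-0.5, -0.8, 0, 0, 0, 0.068], [-0.614, -0.98, 0, 0, 0, 0.084]]
  ]
}}

```text
clock: 46.95
position: [0.5624, 0.0168, 0.3674]
tcp_rot: [-1.637, -2.677, 0.003]
contact_force: [1.4, -0.5, -2.3]
gripper_width: 0.041
grip_force: 40.8
```

Emit:
{"fn": "arm_command", "kwargs": {
  "deltas": [
    [[-0.21, -0.11, 0, 0, 0, 0.018], [-0.4, -0.21, 0, 0, 0, 0.036], [-0.55, -0.29, 0, 0, 0, 0.053], [-0.639, -0.334, 0, 0, 0, 0.053], [-0.639, -0.334, 0, 0, 0, 0.053], [-0.639, -0.334, 0, 0, 0, 0.053]]
  ]
}}

```text
clock: 47.55
position: [0.5626, -0.0681, 0.3691]
tcp_rot: [-2.052, -2.376, 0.0]
contact_force: [0.2, 0.9, -1.8]
gripper_width: 0.0413
grip_force: 40.8
```

Run:
```python
from h import *
s=bot.read_state();print(s["position"])
plan([(.564,-.0684,.0745,.147+np.pi/2)],step=.03)
```

```text
[ 0.56264146 -0.06811031  0.36907034]
end [ 0.564 -0.068  0.251] n=5 total [-0.005, 0.011, 0.98, -0.0, -0.0, -0.0]
end [ 0.564 -0.068  0.229] n=2 total [-0.001, 0.002, 0.183, -0.0, -0.0, -0.0]
```

Emit:
{"fn": "arm_command", "kwargs": {
  "deltas": [
    [[0, 0.011, 0.1, 0, 0, 0], [0, 0.011, 0.3, 0, 0, 0], [0, 0.011, 0.55, 0, 0, 0], [0, 0.011, 0.78, 0, 0, 0], [0, 0.011, 0.92, 0, 0, 0], [0, 0.011, 0.98, 0, 0, 0], [0, 0.011, 0.98, 0, 0, 0]]
  ]
}}

```text
clock: 48.25
position: [0.5634, -0.0674, 0.2506]
tcp_rot: [-2.051, -2.375, 0.002]
contact_force: [-0.0, -0.6, -2.0]
gripper_width: 0.0408
grip_force: 40.8
```

Emit:
{"fn": "arm_command", "kwargs": {
  "deltas": [
    [[0, 0, 0.05, 0, 0, 0], [0, 0, 0.1, 0, 0, 0], [0, 0, 0.13, 0, 0, 0], [0, 0, 0.13, 0, 0, 0], [0, 0, 0.13, 0, 0, 0]]
  ]
}}

```text
clock: 48.75
position: [0.5642, -0.0685, 0.2371]
tcp_rot: [2.055, 2.376, 0.0]
contact_force: [1.2, 0.1, -1.6]
gripper_width: 0.0414
grip_force: 40.8
```

Run:
```python
from h import *
plan([(.564,-.0684,.0745,.147+np.pi/2)],step=.03)
```

```text
end [ 0.564 -0.068  0.229] n=2 total [0.001, -0.001, 0.064, 0.0, 0.0, -0.0]
```

Then lift and head for the dropper (side-tray TCP 0.4037, 0.2924).

Emit:
{"fn": "arm_command", "kwargs": {
  "deltas": [
    [[0, 0, 0.03, 0, 0, 0], [0, 0, 0.055, 0, 0, 0], [0, 0, 0.062, 0, 0, 0], [0, 0, 0.062, 0, 0, 0], [0, 0, 0.062, 0, 0, 0]]
  ]
}}

```text
clock: 49.25
position: [0.5641, -0.0684, 0.2294]
tcp_rot: [-2.055, -2.376, 0.0]
contact_force: [0.4, -1.1, -2.0]
gripper_width: 0.041
grip_force: 41.0
```

Emit:
{"fn": "arm_command", "kwargs": {
  "deltas": [
    [[0, 0, 0, 0, 0, 0], [0, 0, 0, 0, 0, 0], [0, 0, 0, 0, 0, 0], [0, 0, 0, 0, 0, 0], [0, 0, 0, 0, 0, 0], [0, 0, 0, 0, 0, 0]]
  ],
  "claw": 0
}}

```text
clock: 49.85
position: [0.5641, -0.0684, 0.2296]
tcp_rot: [2.055, 2.376, 0.0]
contact_force: [-0.1, -0.2, 0.7]
gripper_width: 0.0855
grip_force: 0.0
```

Emit:
{"fn": "arm_command", "kwargs": {
  "deltas": [
    [[0, 0, -0.1, 0, 0, 0], [0, 0, -0.3, 0, 0, 0], [0, 0, -0.6, 0, 0, 0], [0, 0, -0.9, 0, 0, 0], [0, 0, -1, 0, 0, 0], [0, 0, -1, 0, 0, 0], [0, 0, -1, 0, 0, 0]]
  ]
}}

```text
clock: 50.55
position: [0.564, -0.0684, 0.3489]
tcp_rot: [-2.055, -2.376, 0.0]
contact_force: [-0.2, -0.1, -0.1]
gripper_width: 0.0851
grip_force: 0.0
```

Run:
```python
from h import *
plan([(.404,.2925,.19,-.112-np.pi)],step=.04)
```

```text
end [0.515 0.043 0.348] n=5 total [0.98, -0.274, 0.011, -0.0, -0.0, -0.065]
end [0.466 0.152 0.347] n=4 total [0.98, 0.132, 0.01, -0.0, -0.0, -0.063]
end [0.411 0.276 0.345] n=5 total [0.98, 0.573, 0.011, -0.0, -0.0, -0.072]
end [0.404 0.292 0.345] n=2 total [0.082, 0.123, 0.001, -0.0, -0.0, -0.009]
```

Emit:
{"fn": "arm_command", "kwargs": {
  "deltas": [
    [[0.3, -0.08, 0, 0, 0, -0.02], [0.6, -0.17, 0, 0, 0, -0.04], [0.9, -0.25, 0, 0, 0, -0.06], [0.98, -0.274, 0, 0, 0, -0.065], [0.98, -0.274, 0, 0, 0, -0.065]]
  ]
}}

```text
clock: 51.05
position: [0.5136, 0.0444, 0.3475]
tcp_rot: [-1.526, -2.742, 0.003]
contact_force: [0.1, -0.1, 0.7]
gripper_width: 0.0855
grip_force: 0.0
```

Emit:
{"fn": "arm_command", "kwargs": {
  "deltas": [
    [[0.3, 0.04, 0, 0, 0, -0.02], [0.6, 0.08, 0, 0, 0, -0.04], [0.9, 0.12, 0, 0, 0, -0.06], [0.98, 0.132, 0, 0, 0, -0.063], [0.98, 0.132, 0, 0, 0, -0.063]]
  ]
}}

```text
clock: 51.55
position: [0.4663, 0.1518, 0.3486]
tcp_rot: [-0.961, -2.99, 0.002]
contact_force: [0.4, -0.5, 0.7]
gripper_width: 0.0856
grip_force: 0.0
```

Emit:
{"fn": "arm_command", "kwargs": {
  "deltas": [
    [[0.28, 0.16, 0, 0, 0, -0.02], [0.56, 0.32, 0, 0, 0, -0.04], [0.84, 0.49, 0, 0, 0, -0.06], [0.98, 0.573, 0, 0, 0, -0.072], [0.98, 0.573, 0, 0, 0, -0.072]]
  ]
}}

```text
clock: 52.05
position: [0.4111, 0.2766, 0.3489]
tcp_rot: [-0.265, -3.13, 0.001]
contact_force: [0.9, 0.0, 0.4]
gripper_width: 0.0852
grip_force: 0.0
```

Emit:
{"fn": "arm_command", "kwargs": {
  "deltas": [
    [[0.082, 0.123, 0, 0, 0, -0.009], [0.082, 0.123, 0, 0, 0, -0.009], [0.082, 0.123, 0, 0, 0, -0.009], [0.082, 0.123, 0, 0, 0, -0.009]]
  ]
}}

```text
clock: 52.45
position: [0.4045, 0.291, 0.3493]
tcp_rot: [0.182, 3.136, -0.001]
contact_force: [-0.0, -1.1, -0.1]
gripper_width: 0.0853
grip_force: 0.0
```

Run:
```python
from h import *
s=bot.read_state();print(s["position"],s["tcp_rot"])
plan([(.404,.2925,.0695,-.112-np.pi)],step=.04)
```

```text
[0.40446009 0.29101364 0.34931335] [ 1.82453024e-01  3.13610496e+00 -1.38699274e-03]
end [0.404 0.292 0.232] n=4 total [0.005, 0.012, 0.98, -0.0, 0.0, -0.001]
end [0.404 0.292 0.224] n=2 total [0.0, 0.001, 0.06, -0.0, 0.0, -0.0]
```

Emit:
{"fn": "arm_command", "kwargs": {
  "deltas": [
    [[0, 0.012, 0.2, 0, 0, 0], [0, 0.012, 0.5, 0, 0, 0], [0, 0.012, 0.8, 0, 0, 0], [0, 0.012, 1, 0, 0, 0], [0, 0.012, 1, 0, 0, 0], [0, 0.012, 1, 0, 0, 0], [0, 0.012, 1, 0, 0, 0]]
  ]
}}

```text
clock: 53.15
position: [0.4048, 0.2938, 0.2317]
tcp_rot: [0.178, 3.133, 0.003]
contact_force: [0.1, 0.1, -0.0]
gripper_width: 0.0855
grip_force: 0.0
```

Emit:
{"fn": "arm_command", "kwargs": {
  "deltas": [
    [[0, 0, 0.03, 0, 0, 0], [0, 0, 0.03, 0, 0, 0], [0, 0, 0.03, 0, 0, 0], [0, 0, 0.03, 0, 0, 0], [0, 0, 0.03, 0, 0, 0], [0, 0, 0.03, 0, 0, 0], [0, 0, 0.03, 0, 0, 0]]
  ],
  "claw": 1
}}

```text
clock: 53.85
position: [0.404, 0.2937, 0.2267]
tcp_rot: [0.177, 3.135, 0.0]
contact_force: [-0.3, -2.0, 4.5]
gripper_width: 0.0368
grip_force: 40.3
```

Emit:
{"fn": "arm_command", "kwargs": {
  "deltas": [
    [[0, 0, -0.1, 0, 0, 0], [0, 0, -0.3, 0, 0, 0], [0, 0, -0.55, 0, 0, 0], [0, 0, -0.8, 0, 0, 0], [0, 0, -0.95, 0, 0, 0], [0, 0, -1, 0, 0, 0], [0, 0, -1, 0, 0, 0]]
  ]
}}

```text
clock: 54.55
position: [0.4039, 0.2939, 0.3466]
tcp_rot: [0.177, 3.136, 0.002]
contact_force: [-0.2, -0.2, -2.2]
gripper_width: 0.0373
grip_force: 40.3
```

Run:
```python
from h import *
plan([(.5034,-.0238,.195,.147-np.pi)],step=.03)
```

```text
end [0.442 0.171 0.348] n=6 total [-0.433, -0.98, -0.012, 0.0, 0.0, -0.016]
end [0.479 0.053 0.349] n=6 total [-0.32, -0.98, -0.011, 0.0, 0.0, -0.015]
end [ 0.503 -0.024  0.35 ] n=4 total [-0.146, -0.655, -0.007, 0.0, 0.0, -0.01]
```

Emit:
{"fn": "arm_command", "kwargs": {
  "deltas": [
    [[-0.045, -0.1, -0.01, 0, 0, -0.002], [-0.13, -0.3, -0.03, 0, 0, -0.005], [-0.23, -0.53, -0.04, 0, 0, -0.009], [-0.34, -0.77, -0.05, 0, 0, -0.013], [-0.433, -0.98, -0.05, 0, 0, -0.016]]
  ]
}}

```text
clock: 55.05
position: [0.4418, 0.1697, 0.3498]
tcp_rot: [-0.018, -3.138, 0.001]
contact_force: [-0.3, 0.2, -1.7]
gripper_width: 0.0371
grip_force: 40.3
```

Emit:
{"fn": "arm_command", "kwargs": {
  "deltas": [
    [[-0.08, -0.25, 0, 0, 0, -0.004], [-0.16, -0.5, 0, 0, 0, -0.008], [-0.24, -0.75, 0, 0, 0, -0.012], [-0.32, -0.98, 0, 0, 0, -0.015]]
  ]
}}

```text
clock: 55.45
position: [0.4787, 0.0516, 0.3496]
tcp_rot: [0.129, -3.135, -0.001]
contact_force: [-0.3, -0.3, -1.3]
gripper_width: 0.0368
grip_force: 40.3
```

Emit:
{"fn": "arm_command", "kwargs": {
  "deltas": [
    [[-0.05, -0.22, 0, 0, 0, -0.004], [-0.1, -0.44, 0, 0, 0, -0.007], [-0.13, -0.58, 0, 0, 0, -0.01], [-0.146, -0.655, 0, 0, 0, -0.01], [-0.146, -0.655, 0, 0, 0, -0.01], [-0.146, -0.655, 0, 0, 0, -0.01]]
  ]
}}

```text
clock: 56.05
position: [0.5026, -0.0235, 0.3509]
tcp_rot: [0.227, -3.131, -0.002]
contact_force: [0.1, -0.2, -1.6]
gripper_width: 0.037
grip_force: 40.4
```

Run:
```python
from h import *
s=bot.read_state();print(s["position"])
plan([(.5034,-.0238,.0738,.147-np.pi)],step=.03)
```

```text
[ 0.50256766 -0.02351916  0.35093309]
end [ 0.503 -0.024  0.233] n=5 total [-0.008, -0.005, 0.98, 0.0, -0.0, -0.0]
end [ 0.503 -0.024  0.229] n=2 total [-0.0, -0.0, 0.038, 0.0, -0.0, -0.0]
```

Emit:
{"fn": "arm_command", "kwargs": {
  "deltas": [
    [[-0.005, -0.005, 0.1, 0, 0, 0], [-0.005, -0.005, 0.3, 0, 0, 0], [-0.005, -0.005, 0.55, 0, 0, 0], [-0.005, -0.005, 0.78, 0, 0, 0], [-0.005, -0.005, 0.9, 0, 0, 0], [-0.005, -0.005, 0.94, 0, 0, 0], [-0.005, -0.005, 0.94, 0, 0, 0], [-0.005, -0.005, 0.94, 0, 0, 0]]
  ]
}}

```text
clock: 56.85
position: [0.5043, -0.0245, 0.2405]
tcp_rot: [-0.227, 3.131, -0.001]
contact_force: [-0.1, -0.1, -0.7]
gripper_width: 0.0369
grip_force: 40.4
```

Run:
```python
from h import *
plan([(.5034,-.0238,.0738,.147-np.pi)],step=.03)
```

```text
end [ 0.503 -0.024  0.229] n=2 total [0.007, 0.007, 0.098, -0.0, 0.0, -0.0]
```

Emit:
{"fn": "arm_command", "kwargs": {
  "deltas": [
    [[0, 0, 0.04, 0, 0, 0], [0.006, 0.006, 0.075, 0, 0, 0], [0.006, 0.006, 0.094, 0, 0, 0], [0.006, 0.006, 0.094, 0, 0, 0], [0.006, 0.006, 0.094, 0, 0, 0]]
  ]
}}

```text
clock: 57.35
position: [0.5031, -0.0239, 0.2287]
tcp_rot: [-0.227, 3.132, -0.0]
contact_force: [-1.0, 0.1, 4.3]
gripper_width: 0.0367
grip_force: 40.7
```

Emit:
{"fn": "arm_command", "kwargs": {
  "deltas": [
    [[0, 0, 0, 0, 0, 0], [0, 0, 0, 0, 0, 0], [0, 0, 0, 0, 0, 0], [0, 0, 0, 0, 0, 0], [0, 0, 0, 0, 0, 0], [0, 0, 0, 0, 0, 0]]
  ],
  "claw": 0
}}

```text
clock: 57.95
position: [0.5028, -0.0239, 0.2277]
tcp_rot: [0.227, -3.133, -0.0]
contact_force: [0.2, 0.2, 0.1]
gripper_width: 0.0853
grip_force: 0.0
```

Emit:
{"fn": "arm_command", "kwargs": {
  "deltas": [
    [[0, 0, -0.1, 0, 0, 0], [0, 0, -0.3, 0, 0, 0], [0, 0, -0.6, 0, 0, 0], [0, 0, -0.9, 0, 0, 0], [0, 0, -1, 0, 0, 0], [0, 0, -1, 0, 0, 0]]
  ]
}}

```text
clock: 58.55
position: [0.5037, -0.0241, 0.3514]
tcp_rot: [-0.227, 3.127, -0.003]
contact_force: [-0.1, 0.6, 0.6]
gripper_width: 0.0853
grip_force: 0.0
```

Emit:
{"fn": "arm_command", "kwargs": {
  "deltas": [
    [[0, 0, -0.2, 0, 0, 0], [0, 0, -0.4, 0, 0, 0], [0, 0, -0.47, 0, 0, 0], [0.06, 0, -0.47, 0, 0, 0], [0.06, 0, -0.47, 0, 0, 0], [0.06, 0, -0.47, 0, 0, 0]]
  ]
}}

```text
clock: 59.15
position: [0.4951, -0.025, 0.4024]
tcp_rot: [0.227, -3.13, -0.001]
contact_force: [-0.0, 0.1, -0.1]
gripper_width: 0.0854
grip_force: 0.0
```

Run:
```python
from h import *
s=bot.read_state();print(s["clock"],s["position"],s["contact_force"])
r=bot.capture("wrist"); T=wristT(r,s); im=r["image"].copy()
for n,p in dict(sq=(.5469,.0405,.11),can=(.564,-.0663,.108),dr=(.5027,-.0248,.112),stain=(.4696,.0437,.03),petri=(.4914,-.0956,.026)).items():
    q=np.array(proj(r,p,T))+[1,-2]; print(n,q.round()); cv2.circle(im,tuple(int(v) for v in q.round()),2,(255,0,0),-1)
cv2.imwrite("pics/w7.png",im[...,::-1])
```

```text
59.15 [ 0.4951416  -0.02495879  0.40235201] [-0.01739588  0.13535083 -0.06265647]
sq [313. 236.]
can [206. 237.]
dr [255. 186.]
stain [315. 149.]
petri [199. 149.]
```

View pics/w7.png

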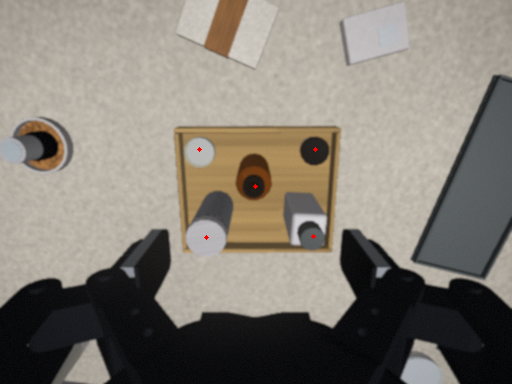

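All three containers are back on their spots: the can is at (206,237), the square bottle at (312,236) and the dropper at (254,186), each within about 2 px of its start position. The eyepiece stands in the dish and the pots have not moved.

```bash
python3 -c "
from cell import bot
print(bot.finish_job())"
```

```text
the job is handed in; nothing more can be done
None
```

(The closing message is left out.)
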